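Find the firmest latch spring and fit it to the feeder

TASK

Three look-alike spring cassettes stand in a row on the counter. Beginning at the feeder's end of the row and working along it one by one, press the free tip of each leaf gently down until it rests on its stop for a moment, never with more than 20 N, to feel which spring is the stiffest; then seat that cassette flat in the feeder's open bay, leaf pointing towards the feeder, and leave the other two and everything else where they stand. Last, prove it in the bay: press its leaf tip with about 9 N and hold for half a second, which the right spring carries without reaching its stop, and let go.

Things in the scene. Friction and masses are not known exactly. Their poses are not given: they have to be found in the camera images.
- feeder: Round white automatic pet feeder, fixed to the counter, 230 mm across, 84 mm high, with a grey press button on top (not used). Origin: centre of its underside. Its -x axis points to its service bay, a low open-topped pocket that sticks out of the feeder on the robot's side.
- bay (a point): Middle of the bay's floor, 3 mm above the counter, 205 mm from the feeder's centre; axes as the feeder's. The pocket is 115 mm long (along the feeder's x) and 39 mm wide (along its y) inside; its walls are 5 mm thick and rise 10 mm above the pocket's floor. A cassette (110 x 34 mm) lies flat in it with about 2.5 mm of play all round.
- bay_tip (a point): Where the tip of the leaf belongs when a cassette is seated the right way round: 42 mm from the bay's middle towards the feeder, 40 mm above the counter; axes as the feeder's.
- cassette_p: One of three look-alike loose spring cassettes, 0.2 to 0.33 kg, in a row along y about 140 mm apart, places and turn vary. Origin: centre of underside; x towards the leaf's free tip, z up. Base plate 110 x 34 x 8 mm; on it, centred 38 mm from the origin towards -x, a grey clamp block 30 x 30 mm, its top 50 mm above the underside: lift the cassette by it, gripped across y.
- leaf_p: Steel leaf of cassette_p, 70 x 14 x 2 mm, clamped at its root (origin, 30 mm above the cassette's underside), free along +x. Springs back. Tip stiffness 0.35 to 1.25 N/mm. Travel to the rigid stop post 7.5 to 10.5 mm, felt as a sudden steep rise of force. The stiffest meets its stop only above 10 N, the others below 7 N. Over 20 N spoils it.
- tip_p (a point): Top of the 10 mm round nub at the free tip of leaf_p, 42 mm from the cassette's origin along +x and 37 mm above its underside at rest; the place to press straight down. The block, 13 mm higher, begins 65 mm behind it.
- cassette_q: Another cassette, the same as cassette_p but for its spring. The cassettes change places in the row; which is the stiffest must be felt.
- leaf_q: Steel leaf of cassette_q, 70 x 14 x 2 mm, clamped at its root (origin, 30 mm above the cassette's underside), free along +x. Springs back. Tip stiffness 0.35 to 1.25 N/mm. Travel to the rigid stop post 7.5 to 10.5 mm, felt as a sudden steep rise of force. The stiffest meets its stop only above 10 N, the others below 7 N. Over 20 N spoils it.
- tip_q (a point): Top of the 10 mm round nub at the free tip of leaf_q, 42 mm from the cassette's origin along +x and 37 mm above its underside at rest; the place to press straight down. The block, 13 mm higher, begins 65 mm behind it.
- cassette_r: Another cassette, the same as cassette_p but for its spring. The cassettes change places in the row; which is the stiffest must be felt.
- leaf_r: Steel leaf of cassette_r, 70 x 14 x 2 mm, clamped at its root (origin, 30 mm above the cassette's underside), free along +x. Springs back. Tip stiffness 0.35 to 1.25 N/mm. Travel to the rigid stop post 7.5 to 10.5 mm, felt as a sudden steep rise of force. The stiffest meets its stop only above 10 N, the others below 7 N. Over 20 N spoils it.
- tip_r (a point): Top of the 10 mm round nub at the free tip of leaf_r, 42 mm from the cassette's origin along +x and 37 mm above its underside at rest; the place to press straight down. The block, 13 mm higher, begins 65 mm behind it.
- saucer: Bystander, loose: cream ceramic saucer, 124 mm across, 18 mm high; origin at the centre of its underside. Leave it alone.
- teaspoon: Bystander, loose: steel teaspoon, 140 mm long; origin at the centre of its underside. Leave it alone.
- canister: Bystander, loose: green plastic canister with lid, 90 mm across, 140 mm high; origin at the centre of its underside. Leave it alone.
- tray_low: Bystander, loose: lower of two stacked empty aluminium trays, 120 x 160 x 30 mm; origin at the centre of its underside. Leave it alone.
- tray_top: Bystander, loose: upper aluminium tray, standing on the lower one; origin at the centre of its underside. Leave it alone.
- screwdriver: Bystander, loose: screwdriver with black handle, 170 mm long; origin at the centre of its underside. Leave it alone.
- bowl: Bystander, loose: steel feeding bowl, 110 mm across, 45 mm high; origin at the centre of its underside. Leave it alone.
Not all that is in view belongs to the job. What is shaped like the cassette_p but turquoise is not meant. Leave any black or red look-alike of the cassette_q alone.

How it is judged:
On the way, in this order (a step that is already met when the one before it is completed fails the run):
1. the leaf of the first (robot's leftmost, nearest the feeder) cassette is pressed down onto its stop (((z of tip_p in the frame of cassette_p below 0.02736 m and world y of cassette_p above -0.12 m) or (z of tip_q in the frame of cassette_q below 0.02836 m and world y of cassette_q above -0.12 m) or (z of tip_r in the frame of cassette_r below 0.02937 m and world y of cassette_r above -0.12 m))), for 0.2 s.
2. the leaf of the middle cassette is pressed down onto its stop (((z of tip_p in the frame of cassette_p below 0.02736 m and world y of cassette_p between -0.26 and -0.12 m) or (z of tip_q in the frame of cassette_q below 0.02836 m and world y of cassette_q between -0.26 and -0.12 m) or (z of tip_r in the frame of cassette_r below 0.02937 m and world y of cassette_r between -0.26 and -0.12 m))), for 0.2 s.
3. the leaf of the last (robot's rightmost) cassette is pressed down onto its stop (((z of tip_p in the frame of cassette_p below 0.02736 m and world y of cassette_p below -0.26 m) or (z of tip_q in the frame of cassette_q below 0.02836 m and world y of cassette_q below -0.26 m) or (z of tip_r in the frame of cassette_r below 0.02937 m and world y of cassette_r below -0.26 m))), for 0.2 s.
4. the leaf of a cassette seated in the bay carries more than 7.5 N without reaching its stop (((horizontal distance between cassette_p and bay below 0.005 m and horizontal distance between tip_p and bay_tip below 0.007 m and z of cassette_p in the frame of bay below 0.002 m and angle between cassette_p's own z axis and vertical below 0.04 rad and contact force between anything else and leaf_p above 7.5 N and z of tip_p in the frame of cassette_p above 0.02736 m) or (horizontal distance between cassette_q and bay below 0.005 m and horizontal distance between tip_q and bay_tip below 0.007 m and z of cassette_q in the frame of bay below 0.002 m and angle between cassette_q's own z axis and vertical below 0.04 rad and contact force between anything else and leaf_q above 7.5 N and z of tip_q in the frame of cassette_q above 0.02836 m) or (horizontal distance between cassette_r and bay below 0.005 m and horizontal distance between tip_r and bay_tip below 0.007 m and z of cassette_r in the frame of bay below 0.002 m and angle between cassette_r's own z axis and vertical below 0.04 rad and contact force between anything else and leaf_r above 7.5 N and z of tip_r in the frame of cassette_r above 0.02937 m))), for 0.3 s.
At the end, for the whole second after the job is handed in: The chosen cassette, proved in the bay, lies flat there (within 2 mm of the floor and 0.04 rad of level, its centre within 5 mm of the bay's middle), leaf tip towards the feeder (within 7 mm of its place), at rest; the other two cassettes stand upright within 30 mm of where they started (((horizontal distance between cassette_p and bay below 0.005 m and horizontal distance between tip_p and bay_tip below 0.007 m and z of cassette_p in the frame of bay below 0.002 m and angle between cassette_p's own z axis and vertical below 0.04 rad and linear speed of cassette_p below 0.01 m/s and distance of each of cassette_q, cassette_r from where it was at the start of the episode below 0.03 m and angle between each of cassette_q, cassette_r's own z axis and vertical below 0.05 rad) or (horizontal distance between cassette_q and bay below 0.005 m and horizontal distance between tip_q and bay_tip below 0.007 m and z of cassette_q in the frame of bay below 0.002 m and angle between cassette_q's own z axis and vertical below 0.04 rad and linear speed of cassette_q below 0.01 m/s and distance of each of cassette_p, cassette_r from where it was at the start of the episode below 0.03 m and angle between each of cassette_p, cassette_r's own z axis and vertical below 0.05 rad) or (horizontal distance between cassette_r and bay below 0.005 m and horizontal distance between tip_r and bay_tip below 0.007 m and z of cassette_r in the frame of bay below 0.002 m and angle between cassette_r's own z axis and vertical below 0.04 rad and linear speed of cassette_r below 0.01 m/s and distance of each of cassette_p, cassette_q from where it was at the start of the episode below 0.03 m and angle between each of cassette_p, cassette_q's own z axis and vertical below 0.05 rad))); the robot touches nothing.
It fails at once if a leaf is pressed with more than 20 N (contact force between anything else and leaf_p above 20 N or contact force between anything else and leaf_q above 20 N or contact force between anything else and leaf_r above 20 N).
It fails at once if a bystander is shifted by more than 30 mm (distance of any of saucer, teaspoon, canister, tray_low, tray_top, screwdriver, bowl from where it was at the start of the episode above 0.03 m).
It also fails if it takes over 72 s, if anything falls off the work surface, if the arm or the gripper's body presses on something with over 40 N, if the wrist force passes 120 N, or if a joint passes its speed limit or range.

ROBOT

A 6-joint arm with a two-finger parallel gripper is mounted at the origin on the work surface. World frame = base frame: x ahead of the robot, y to its left, z up, the work surface at z = 0. Lengths are in m, angles in rad, forces in N, time in s.
With the tool pointing down it reaches from about 0.35 to 0.775 m from the base axis. Payload 7.3 kg.
Tool frame: the origin (TCP) lies on the centre line of the jaws, within the pads' length; the fingertips stand robot.nose_length ahead of it and the grasp point (between the pads) is the TCP (robot.nose_length is the distance from the TCP to the fingertips, in m); z points along the fingers, y is the direction in which the jaws open and shut (so a half turn about z gives the same grasp; the last joint's range is limited). The gripper opens to 92 mm and grips with 3 to 60 N. Pads are 19 mm wide; open, the fingers measure 130 mm over their backs; the gripper's body (75 mm by 190 mm) begins 47 mm behind the grasp point.
Start: joints at [1.048, 0.342, 1.524, -0, 1.275, -0.146], TCP at [0.193, 0.488, 0.246] pointing down, gripper open.
Joint ranges: [-2.53, 2.53], [-0.77, 2.02], [0.04, 2.7], [-1, 4.14], [0.28, 2.66], [-3.11, 3.11]. Speed limits (rad/s): [2.57, 2.57, 3.14, 3.14, 3.14, 3.14].

INTERFACE

Orientations are given as [roll, pitch, yaw] about the fixed x, y, z axes, in that order (R = Rz(yaw) Ry(pitch) Rx(roll)).
In Python, from cell import robot, read_camera gives the robot as it stands.
- The arm moves only by the shell command python3 -m crank 'ROWS' [FORCE]. ROWS is JSON, a list of rows, each a list of 7 numbers: the shift along the tool's x, y, z in cm, then the turn, a rotation vector about the tool's x, y, z in degrees, then the opening, from 0 (shut) to 1 (fully open). In form: [[tx, ty, tz, wx, wy, wz, jaw], ...]. A call has 1 to 5 rows; each row is the pose to reach, as a shift and turn from the pose commanded when the call began, along the tool's axes at that moment; what a row does not reach only later rows make up. A row lasts 1/8 s, in which the tool goes at most 62.5 mm and 10.7 degrees, less where a joint would pass 70% of its speed; a pose out of reach is approached as far as the arm can. A call with a gripper value outside its range is refused whole. The fingers move at their own pace and stop on an object; FORCE is the grip in N (left out, the last holds). Time passes only in rows, so rows that repeat a pose let the fingers close. It gives the time, the measured TCP pose, the force and the opening at its end, in the units of the state.
- robot.observe(): the state, without advancing time (a new reading comes with each control period).
- read_camera(name): name is "side" or "top"; returns a dict with "frame" (480x640x3 uint8, red, green, blue), "intrinsics" (3x3 intrinsics, pixels), "R" (3x3) and "t" (3): a world point X has camera coordinates R X + t. Camera axes: x right, y down, z forward; pixel columns grow to the right and rows downward; lengths in m; the calibration is good to about 2 mm. A picture is of the moment at which its call begins. There is no depth.
- robot.hand_in(): hands the job in, once; it reports no verdict.
The state is a dict: "time": time; "qpos": joint angles; "qvel": joint speeds; "joint_efforts": joint torques, N m; "tool_pos": TCP position; "tool_rot": TCP orientation; "contact_force": force on the tool from outside, world axes, zero at the start; "torque": the same for the moment, N m; "opening": finger opening in m.
Only numpy, scipy, OpenCV 4.12 (cv2) and the standard library are available. Lean on these libraries where they do the work, as an engineer would, in place of code of your own. Each camera call takes 0.05 s, during which the arm holds its last target.

## Working session

There is one attempt and no reset: what is moved stays moved. The work goes in short steps, Python scripts to look and compute and a shell command to move; the robot and the scene stay as the last step left them, time stands still between calls to the robot, and variables do not carry over. Pictures are saved under pics/ and viewed, and the job is handed in when it is done.

```bash
ls; mkdir -p pics; python3 - <<'E'
from cell import robot, read_camera
import cv2
s=robot.observe(); print(s); print(robot.nose_length)
for n in("top","side"):
    c=read_camera(n); cv2.imwrite(f"pics/{n}0.png",c["frame"][:,:,::-1]); print(n,c["intrinsics"],c["R"],c["t"])
E
```

```text
pics
{'time': 0.0, 'qpos': array([ 1.04802394e+00,  3.42748676e-01,  1.52502052e+00, -1.12758438e-05,
        1.27538540e+00, -1.45987461e-01]), 'qvel': array([ 0.00192856, -0.00083358,  0.00103705, -0.00053566, -0.00047554,
       -0.00136119]), 'joint_efforts': array([ 1.11360721e-03, -4.31242275e+01, -2.44226611e+01,  7.17166322e-02,
        5.59272291e-02, -1.44762357e-04]), 'tool_pos': array([0.19295117, 0.48785257, 0.24503025]), 'tool_rot': array([-3.14004577e+00, -2.16545820e-04,  2.76481085e+00]), 'contact_force': array([ 0.45247961, -0.63352267,  0.43003331]), 'torque': array([ 0.01364158, -0.03411504,  0.03524144]), 'opening': 0.09211791748058538}
0.019
top [[579.31743771   0.         320.64007435]
 [  0.         579.31743771 231.29779053]
 [  0.           0.           1.        ]] [[ 0.01181708 -0.99989235  0.00869732]
 [-0.99519238 -0.01260635 -0.09712472]
 [ 0.09722391 -0.00750778 -0.99523422]] [-0.06047276  0.53805082  1.44814416]
side [[588.77240099   0.         314.0332123 ]
 [  0.         588.77240099 240.37385818]
 [  0.           0.           1.        ]] [[ 0.7063472  -0.70784528 -0.0053569 ]
 [-0.54183809 -0.53579064 -0.64756457]
 [ 0.45550535  0.46030799 -0.76199176]] [-0.42805938  0.31266754  1.41907151]
```

View pics/top0.png

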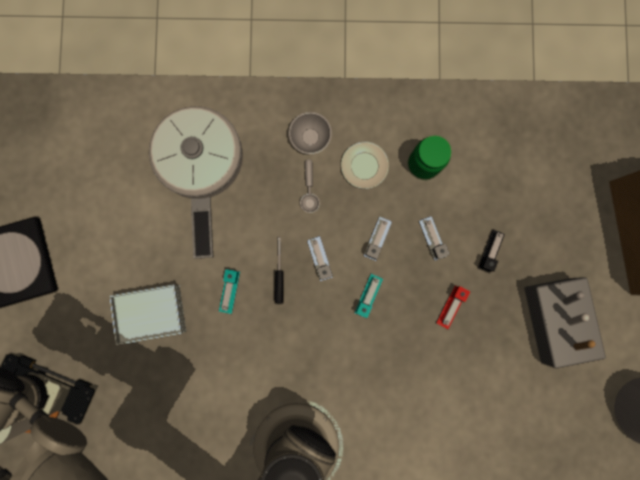

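View pics/side0.png

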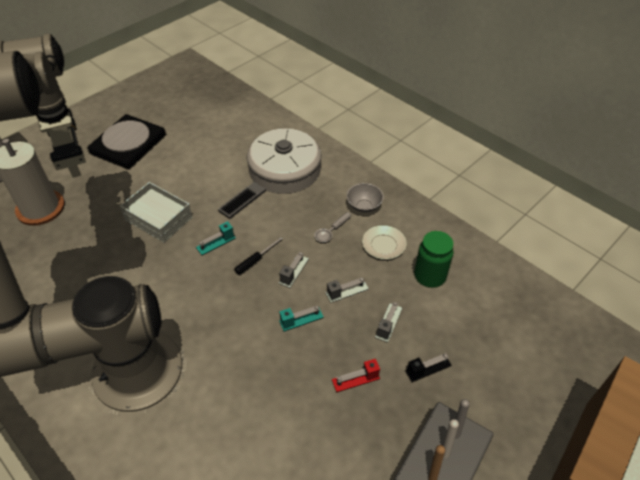

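```bash
python3 - <<'E'
import cv2
a=cv2.imread("pics/top0.png")[200:300,160:470]; a=a[:, :]
cv2.imwrite("pics/topz.png",cv2.resize(a[:,130:310],None,fx=4.4,fy=4.4,interpolation=cv2.INTER_CUBIC))
cv2.imwrite("pics/topf.png",cv2.resize(cv2.imread("pics/top0.png")[95:275,140:260],None,fx=3.2,fy=3.2,interpolation=cv2.INTER_CUBIC))
b=cv2.imread("pics/side0.png")[230:360,260:420]
cv2.imwrite("pics/sidez.png",cv2.resize(b,None,fx=4.5,fy=4.5,interpolation=cv2.INTER_CUBIC))
E
```

```text
(no output)
```

View pics/topz.png

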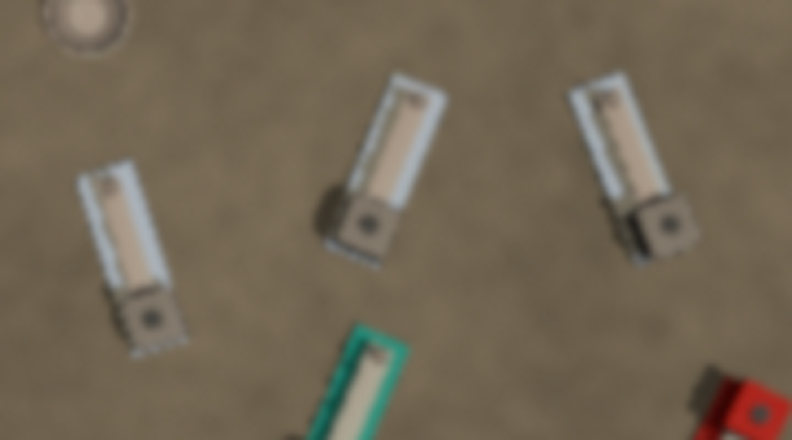

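View pics/topf.png

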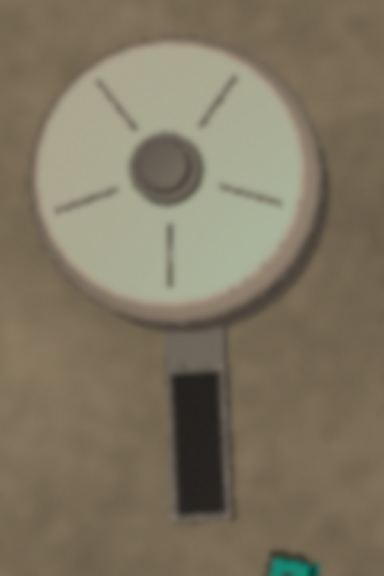

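View pics/sidez.png

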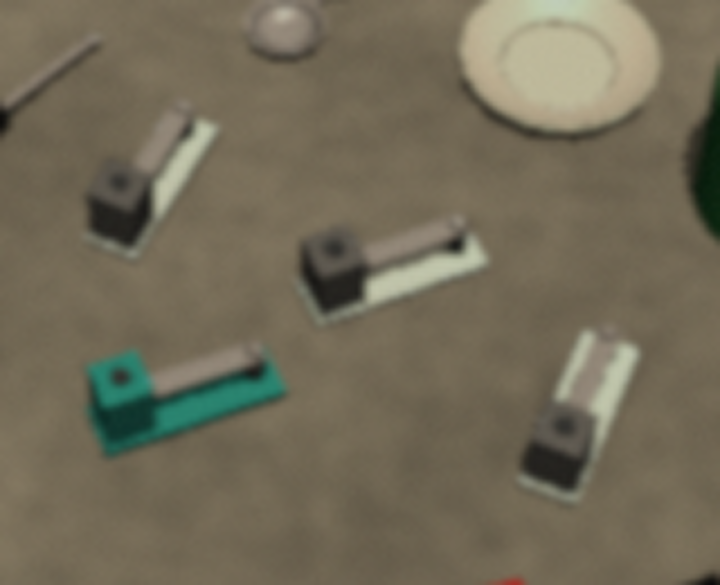

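```bash
cat > h.py <<'E'
import numpy as np, cv2
from scipy.optimize import least_squares
from cell import robot, read_camera
from scipy.spatial.transform import Rotation as Ro
def proj(c,X):
    p=np.atleast_2d(X)@np.array(c["R"]).T+np.array(c["t"]); q=p@np.array(c["intrinsics"]).T
    return q[:,:2]/q[:,2:]
def w(p,L):
    x,y,a=p[:3]; L=np.atleast_2d(L).astype(float); R=np.array([[np.cos(a),-np.sin(a)],[np.sin(a),np.cos(a)]])
    return np.c_[L[:,:2]@R.T+[x,y],L[:,2]]
P={'A':(.055,.017,.008),'B':(.055,-.017,.008),'C':(-.055,.017,.008),'D':(-.055,-.017,.008),'c':(-.055,.017,0),'d':(-.055,-.017,0),'b':(.055,-.017,0),'h':(-.038,0,.05),'n':(.042,0,.037)}
def fit(obs,cams,p0,z=0):
    def r(p):
        return np.concatenate([(proj(cams[v],w(p,np.array(P[k])+[0,0,z]))[0]-uv) for v,k,uv in obs])
    s=least_squares(r,p0,loss='soft_l1',f_scale=1.); return s.x,r(s.x).reshape(-1,2)
def crop(uv,o,f): return (np.array(uv)+.5)/f-.5+np.array(o)
E
cat > f1.py <<'E'
from h import *
cams={n:read_camera(n) for n in('top','side')}
T={1:dict(A=(79,178),B=(131,161),c=(135,357),d=(187,342),h=(152,318),n=(108,187)),
2:dict(A=(396,73),B=(447,94),c=(327,246),d=(378,265),h=(368,223),n=(415,100)),
3:dict(A=(570,92),B=(624,73),c=(638,263),h=(671,224),n=(606,100))}
S={1:dict(h=(120,182),B=(216,123),d=(131,255),C=(86,236),n=(184,106)),
2:dict(h=(335,248),b=(488,262),d=(321,325),n=(458,222)),
3:dict(h=(565,425),B=(638,350),A=(588,330),d=(577,500),C=(520,480),n=(610,332))}
for i in T:
    obs=[('top',k,crop(v,(290,200),4.4)) for k,v in T[i].items()]
    ob2=[('side',k,crop(v,(260,230),4.5)) for k,v in S[i].items()]
    for nm,o in(('both',obs+ob2),('top',obs),('side',ob2)):
        x,r=fit(o,cams,[.5,-.2,0]); print(i,nm,x.round(4),'rms',np.sqrt((r**2).mean()).round(2), 'tip',w(x,P['n']).round(4), 'h',w(x,P['h']).round(4))
        if nm=='both': print(r.round(1).tolist())
for n in cams: c=cams[n]; print(n,-np.array(c['R']).T@c['t'])
# bay
def bay(p): # floor corners inner, z=.003 ; wall tops .013
    L={'fi':[(sx*.0575,sy*.0195,.003) for sx in(1,-1) for sy in(1,-1)],'ti':[(sx*.0575,sy*.0195,.013) for sx in(1,-1) for sy in(1,-1)],'to':[(sx*.0625,sy*.0245,.013) for sx in(1,-1) for sy in(1,-1)]}
    return {k:w(p,v) for k,v in L.items()}
E
python3 f1.py
python3 - <<'E'
import cv2
cv2.imwrite("pics/topb.png",cv2.resize(cv2.imread("pics/top0.png")[195:265,180:230],None,fx=8,fy=8,interpolation=cv2.INTER_CUBIC))
cv2.imwrite("pics/sideb.png",cv2.resize(cv2.imread("pics/side0.png")[170:230,205:285],None,fx=9,fy=9,interpolation=cv2.INTER_CUBIC))
E
```

```text
1 both [ 0.4715 -0.0526  0.3208] rms 0.73 tip [[ 0.5114 -0.0393  0.037 ]] h [[ 0.4355 -0.0645  0.05  ]]
[[-0.6, -0.4], [0.2, -0.5], [-0.4, -0.1], [0.4, -0.8], [0.4, -0.1], [0.6, -0.5], [-0.8, 0.3], [-0.1, 0.9], [0.2, 2.3], [-1.1, 0.1], [-0.8, -0.8]]
1 top [ 0.4705 -0.0523  0.3186] rms 0.34 tip [[ 0.5104 -0.0391  0.037 ]] h [[ 0.4344 -0.0642  0.05  ]]
1 side [ 0.4737 -0.0524  0.3228] rms 0.79 tip [[ 0.5135 -0.0391  0.037 ]] h [[ 0.4377 -0.0645  0.05  ]]
2 both [ 0.5259 -0.2009 -0.3715] rms 0.69 tip [[ 0.565  -0.2162  0.037 ]] h [[ 0.4905 -0.1871  0.05  ]]
[[-0.4, -0.6], [0.3, -0.5], [-0.6, -0.4], [0.1, 0.3], [0.6, -0.0], [0.9, -0.9], [-0.4, 0.2], [-0.5, 1.3], [-0.8, 1.3], [-0.3, -1.2]]
2 top [ 0.5249 -0.2006 -0.3723] rms 0.46 tip [[ 0.5641 -0.2158  0.037 ]] h [[ 0.4895 -0.1867  0.05  ]]
2 side [ 0.5281 -0.2006 -0.3682] rms 0.74 tip [[ 0.5673 -0.2157  0.037 ]] h [[ 0.4926 -0.1869  0.05  ]]
3 both [ 0.528  -0.3447  0.3778] rms 0.82 tip [[ 0.567  -0.3292  0.037 ]] h [[ 0.4927 -0.3587  0.05  ]]
[[0.1, -0.4], [-0.0, -0.8], [-0.1, 0.6], [0.3, -0.3], [2.0, -1.2], [-0.2, 0.3], [0.1, -0.3], [-1.3, -0.1], [-0.3, 2.2], [-0.3, 0.3], [-0.4, -1.0]]
3 top [ 0.527  -0.344   0.3889] rms 0.68 tip [[ 0.5658 -0.328   0.037 ]] h [[ 0.4918 -0.3584  0.05  ]]
3 side [ 0.529  -0.3452  0.3636] rms 0.72 tip [[ 0.5682 -0.3303  0.037 ]] h [[ 0.4935 -0.3588  0.05  ]]
top [ 0.39538445 -0.04281104  1.4940266 ]
side [-0.17462093 -0.78868542  1.28150014]
```

View pics/topb.png

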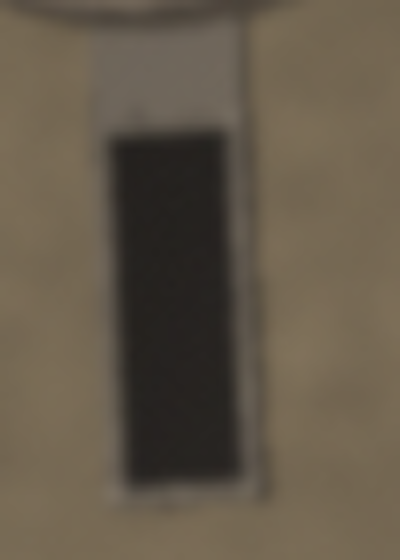

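View pics/sideb.png

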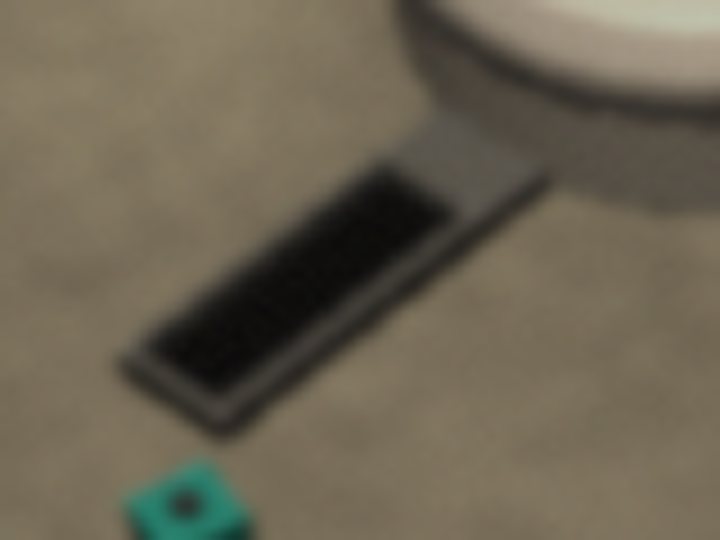

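```bash
cat > f2.py <<'E'
from h import *
cams={n:read_camera(n) for n in('top','side')}
ct=lambda uv:crop(uv,(180,195),8); cs=lambda uv:crop(uv,(205,170),9)
i,o=(.0575,.0195),(.0625,.0245)
def r(p,use):
    out=[]
    f=lambda c,L:proj(cams[c],w(p,[L]))[0]
    if 't' in use:
        for uv,Lu,Lv in [((112,137),(i[0],i[1],.003),(i[0],i[1],.003)),((223,134),(i[0],-i[1],.013),(i[0],-i[1],.003)),
          ((128,483),(-i[0],i[1],.003),(-i[0],i[1],.013)),((238,477),(-i[0],-i[1],.013),(-i[0],-i[1],.013)),
          ((112,494),(-o[0],o[1],.013),(-o[0],o[1],.013))]:
            m=ct(uv); out+=[f('top',Lu)[0]-m[0],f('top',Lv)[1]-m[1]]
    if 's' in use:
        for uv,L in [((215,390),(-i[0],-i[1],.013)),((125,362),(-o[0],o[1],.013)),((228,415),(-o[0],-o[1],.013)),((152,348),(-i[0],i[1],.013)),((385,165),(i[0],i[1],.013)),((452,214),(i[0],-i[1],.013))]:
            out+=list(f('side',L)-cs(uv))
    return np.array(out)
for use in('ts','t','s'):
    s=least_squares(r,[.53,.24,0],args=(use,),loss='soft_l1'); print(use,s.x.round(4),'feeder',w(s.x,[(.205,0,0)]).round(4)); print(r(s.x,use).reshape(-1,2).round(1).tolist())
E
python3 f2.py
```

```text
ts [0.5342 0.2513 0.0876] feeder [[0.7384 0.2692 0.    ]]
[[-0.0, -0.7], [0.5, -1.5], [0.4, 0.1], [1.1, -0.3], [-0.2, 0.8], [0.4, 1.4], [-1.3, -1.4], [-1.1, 0.4], [-1.9, -0.0], [-0.7, -0.7], [1.0, -0.4]]
t [0.5333 0.2521 0.0798] feeder [[0.7377 0.2684 0.    ]]
[[-0.2, -0.5], [0.3, -1.1], [-0.1, 0.3], [0.6, 0.1], [-0.8, 1.1]]
s [0.5353 0.2494 0.0957] feeder [[0.7394 0.269  0.    ]]
[[1.2, 1.6], [-0.5, -1.2], [-0.2, 0.6], [-1.1, 0.2], [-0.2, -0.6], [1.7, -0.4]]
```

```bash
cat > pl.py <<'E'
import sys
from h import *
def plan(x,y,z,yaw):
    s=robot.observe(); p=s['tool_pos']; R=Ro.from_euler('xyz',s['tool_rot'])
    Rt=Ro.from_euler('xyz',[np.pi,0,yaw])
    d=R.inv().apply(np.array([x,y,z])-p)*100; rv=(R.inv()*Rt).as_rotvec(degrees=True)
    print('delta',d.round(2),'rot',rv.round(2),'pos',p.round(4),'rpy',s['tool_rot'].round(4),'F',s['contact_force'].round(2),'t',s['time'],'open',round(s['opening'],4))
if __name__=='__main__': plan(*map(float,sys.argv[1:5]))
E
python3 pl.py 0.5112 -0.0392 0.15 3.4624
```

```text
delta [-48.98 -37.32   9.56] rot [-2.000e-02 -1.000e-02 -3.997e+01] pos [0.1931 0.4881 0.2455] rpy [-3.1412e+00 -1.0000e-04  2.7648e+00] F [0.59 0.97 0.15] t 0.3 open 0.0918
```

```bash
python3 -m crank '[[-24,-18,2,0,0,-20,0],[-24,-18,2,0,0,-20,0],[-24,-18,2,0,0,-20,0],[-24,-18,2,0,0,-30,0],[-49,-37.3,5,0,0,-40,0]]' 20; python3 pl.py 0.5112 -0.0392 0.15 3.4624
```

```text
time: 0.92
tool_pos: [0.3418, 0.2474, 0.226]
tool_rot: [3.141, 0.001, -2.861]
contact_force: [0.6, -0.2, 0.9]
opening: 0.046
delta [ -8.35 -32.22   7.6 ] rot [ 0.01  0.05 -2.32] pos [0.3418 0.2474 0.226 ] rpy [ 3.1414e+00  9.0000e-04 -2.8614e+00] F [ 0.59 -0.17  0.9 ] t 0.925 open 0.046
```

```bash
python3 -m crank '[[-8,-31.5,7.2,0,0,-2.3,0],[-8,-31.5,7.2,0,0,-2.3,0],[-8,-31.5,7.2,0,0,-2.3,0],[-8,-31.5,7.2,0,0,-2.3,0],[-8,-31.5,7.2,0,0,-2.3,0]]';python3 -m crank '[[0,0,0,0,0,0,0],[0,0,0,0,0,0,0]]'; python3 pl.py 0.5112 -0.0392 0.08 3.4624
```

```text
time: 1.55
tool_pos: [0.4945, -0.0172, 0.158]
tool_rot: [-3.142, 0.001, -2.826]
contact_force: [1.1, 0.6, 0.6]
opening: 0.0009
time: 1.8
tool_pos: [0.4932, -0.015, 0.158]
tool_rot: [3.141, -0.001, -2.827]
contact_force: [0.5, 0.7, -0.5]
opening: 0.0005
delta [-0.97 -2.87  7.8 ] rot [ 0.05 -0.05 -0.35] pos [ 0.4932 -0.015   0.158 ] rpy [ 3.1407e+00 -8.0000e-04 -2.8268e+00] F [ 0.53  0.67 -0.49] t 1.8 open 0.0005
```

```bash
python3 -m crank '[[-1,-2.9,4,0,0,-0.4,0],[-1,-2.9,7.3,0,0,-0.4,0],[-1,-2.9,7.3,0,0,-0.4,0],[-1,-2.9,7.3,0,0,-0.4,0]]'; python3 pl.py 0.5112 -0.0392 0.056 3.4624; python3 - <<'E'
from h import *
for n in('top','side'):
    c=read_camera(n); f=c["frame"][:,:,::-1]; 
    for X in [(.5112,-.0392,.037)]: u=proj(c,X)[0]; print(n,u)
    u,v=u.astype(int); cv2.imwrite(f"pics/{n}1.png",cv2.resize(f[v-50:v+50,u-60:u+60],None,fx=6,fy=6,interpolation=cv2.INTER_CUBIC))
E
```

```text
time: 2.3
tool_pos: [0.5126, -0.0387, 0.0867]
tool_rot: [-3.141, 0.001, -2.817]
contact_force: [0.3, -0.5, 0.0]
opening: 0.0002
delta [ 0.15 -0.    3.07] rot [-0.04  0.09  0.2 ] pos [ 0.5126 -0.0387  0.0867] rpy [-3.1409e+00  1.5000e-03 -2.8174e+00] F [ 0.34 -0.45  0.05] t 2.3 open 0.0002
top [314.72752234 241.68798082]
side [299.57675024 252.37270646]
```

View pics/side1.png

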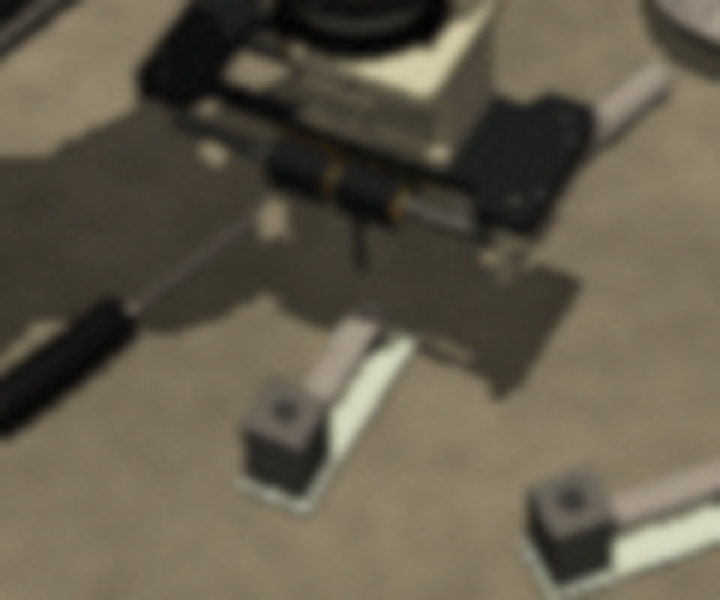

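View pics/top1.png

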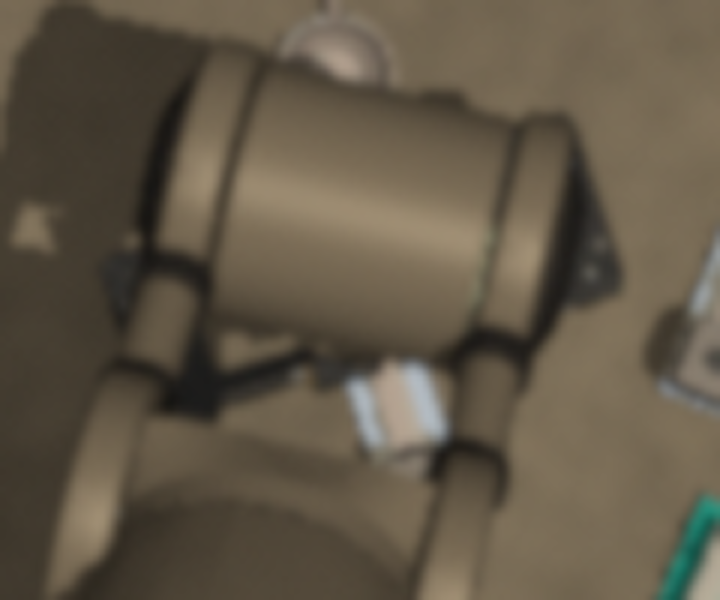

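```bash
python3 -m crank '[[0.15,0,1.5,0,0,0,0],[0.15,0,2.6,0,0,0,0],[0.15,0,2.8,0,0,0,0],[0.15,0,3.0,0,0,0,0],[0.15,0,3.0,0,0,0,0]]'; python3 -m crank '[[0,0,0.1,0,0,0,0],[0,0,0.2,0,0,0,0],[0,0,0.2,0,0,0,0]]'; python3 -m crank '[[0,0,0.1,0,0,0,0],[0,0,0.2,0,0,0,0],[0,0,0.2,0,0,0,0]]'
```

```text
time: 3.02
tool_pos: [0.511, -0.0401, 0.0555]
tool_rot: [-3.141, 0.001, -2.819]
contact_force: [-1.0, -1.1, 0.7]
opening: 0.0008
time: 3.4
tool_pos: [0.5111, -0.0401, 0.0534]
tool_rot: [-3.141, 0.001, -2.819]
contact_force: [0.9, 0.1, 2.1]
opening: 0.0006
time: 3.78
tool_pos: [0.5111, -0.0401, 0.0514]
tool_rot: [-3.141, 0.001, -2.819]
contact_force: [1.4, 1.2, 2.7]
opening: 0.0005
```

```bash
cat > st.py <<'E'
from cell import robot
s=robot.observe(); print(s['tool_pos'].round(4),s['contact_force'].round(2),s['torque'].round(2))
E
python3 st.py
```

```text
[ 0.5111 -0.0401  0.0514] [1.37 1.23 2.71] [ 0.16 -0.28 -0.03]
```

```bash
for i in 1; do python3 -m crank '[[0,0,0.1,0,0,0,0],[0,0,0.2,0,0,0,0],[0,0,0.2,0,0,0,0]]';  python3 -m crank '[[0,0,0.05,0,0,0,0],[0,0,0.05,0,0,0,0]]' ; done; python3 st.py
```

```text
time: 4.15
tool_pos: [0.5111, -0.0401, 0.0493]
tool_rot: [-3.141, 0.001, -2.819]
contact_force: [2.6, 1.0, 5.0]
opening: 0.001
time: 4.4
tool_pos: [0.5111, -0.0402, 0.0489]
tool_rot: [-3.141, 0.001, -2.819]
contact_force: [3.7, 1.2, 5.1]
opening: 0.0007
[ 0.5111 -0.0402  0.0489] [3.71 1.16 5.05] [ 0.33 -0.53  0.02]
```

```bash
python3 -m crank '[[0,0,0.05,0,0,0,0],[0,0,0.05,0,0,0,0]]'; python3 -m crank '[[0,0,0.05,0,0,0,0],[0,0,0.05,0,0,0,0]]'; python3 st.py
```

```text
time: 4.65
tool_pos: [0.511, -0.0401, 0.0483]
tool_rot: [-3.141, 0.001, -2.819]
contact_force: [3.7, 1.3, 3.8]
opening: 0.0004
time: 4.9
tool_pos: [0.511, -0.0401, 0.0478]
tool_rot: [-3.141, 0.001, -2.819]
contact_force: [3.6, 2.1, 4.9]
opening: 0.0005
[ 0.511  -0.0401  0.0478] [3.58 2.1  4.89] [ 0.34 -0.63  0.01]
```

```bash
python3 -m crank '[[0,0,0.05,0,0,0,0],[0,0,0.05,0,0,0,0]]'; python3 -m crank '[[0,0,0.05,0,0,0,0],[0,0,0.05,0,0,0,0]]'; python3 st.py
```

```text
time: 5.15
tool_pos: [0.511, -0.0402, 0.0473]
tool_rot: [-3.141, 0.001, -2.819]
contact_force: [3.4, 1.7, 5.4]
opening: 0.0002
time: 5.4
tool_pos: [0.511, -0.0402, 0.0469]
tool_rot: [-3.141, 0.001, -2.819]
contact_force: [3.5, 1.3, 5.2]
opening: 0.0005
[ 0.511  -0.0402  0.0469] [3.51 1.31 5.24] [ 0.34 -0.61  0.  ]
```

```bash
python3 -m crank '[[0,0,0.05,0,0,0,0],[0,0,0.05,0,0,0,0]]'; python3 -m crank '[[0,0,0.03,0,0,0,0],[0,0,0.03,0,0,0,0]]'; python3 st.py; python3 - <<'E'
from h import *
c=read_camera('side'); f=c["frame"][:,:,::-1]; u,v=proj(c,(.5112,-.0392,.037))[0].astype(int)
cv2.imwrite(f"pics/s2.png",cv2.resize(f[v-35:v+35,u-45:u+45],None,fx=8,fy=8,interpolation=cv2.INTER_CUBIC))
E
```

```text
time: 5.65
tool_pos: [0.511, -0.0402, 0.0464]
tool_rot: [-3.141, 0.001, -2.819]
contact_force: [3.4, 1.0, 5.5]
opening: 0.0009
time: 5.9
tool_pos: [0.511, -0.0402, 0.0461]
tool_rot: [-3.141, 0.001, -2.819]
contact_force: [4.5, 1.8, 5.7]
opening: 0.0002
[ 0.511  -0.0402  0.0461] [4.49 1.82 5.7 ] [ 0.38 -0.6   0.03]
```

View pics/s2.png

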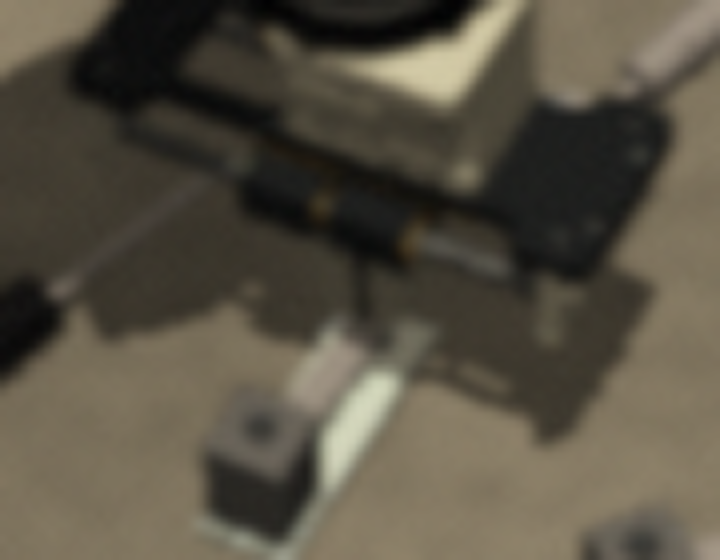

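```bash
python3 -m crank '[[0,0,0.04,0,0,0,0],[0,0,0.04,0,0,0,0]]'; python3 st.py; python3 -m crank '[[0,0,0.04,0,0,0,0],[0,0,0.04,0,0,0,0]]'; python3 st.py
```

```text
time: 6.2
tool_pos: [0.5109, -0.0402, 0.0457]
tool_rot: [-3.141, 0.0, -2.819]
contact_force: [3.7, 1.6, 4.9]
opening: 0.0003
[ 0.5109 -0.0402  0.0457] [3.72 1.62 4.9 ] [ 0.34 -0.63 -0.01]
time: 6.45
tool_pos: [0.511, -0.0402, 0.0455]
tool_rot: [-3.141, 0.001, -2.819]
contact_force: [3.7, 1.4, 7.3]
opening: 0.0004
[ 0.511  -0.0402  0.0455] [3.7  1.35 7.26] [ 0.35 -0.53 -0.01]
```

```bash
python3 -m crank '[[0,0,0.03,0,0,0,0],[0,0,0.03,0,0,0,0]]'; python3 st.py; python3 -m crank '[[0,0,0.03,0,0,0,0],[0,0,0.03,0,0,0,0]]'; python3 st.py
```

```text
time: 6.7
tool_pos: [0.511, -0.0402, 0.0453]
tool_rot: [-3.141, 0.001, -2.819]
contact_force: [2.1, 1.7, 9.0]
opening: 0.0005
[ 0.511  -0.0402  0.0453] [2.07 1.66 9.04] [ 0.39 -0.45 -0.03]
time: 6.95
tool_pos: [0.511, -0.0402, 0.0451]
tool_rot: [-3.141, 0.001, -2.819]
contact_force: [2.3, 1.0, 9.9]
opening: 0.0005
[ 0.511  -0.0402  0.0451] [2.33 0.98 9.93] [ 0.4  -0.34 -0.  ]
```

```bash
python3 -m crank '[[0,0,0.02,0,0,0,0],[0,0,0.02,0,0,0,0],[0,0,0.02,0,0,0,0]]'; python3 st.py; python3 -m crank '[[0,0,-1,0,0,0,0],[0,0,-4,0,0,0,0],[0,0,-8,0,0,0,0],[0,0,-8,0,0,0,0]]';  python3 pl.py 0.5655 -0.2160 0.075 3.4624
```

```text
time: 7.32
tool_pos: [0.5111, -0.0402, 0.045]
tool_rot: [-3.141, 0.001, -2.819]
contact_force: [1.3, 2.4, 10.4]
opening: 0.0007
[ 0.5111 -0.0402  0.045 ] [ 1.33  2.42 10.39] [ 0.43 -0.39  0.  ]
time: 7.82
tool_pos: [0.5109, -0.0404, 0.1262]
tool_rot: [-3.14, 0.001, -2.819]
contact_force: [-0.4, 0.1, -0.8]
opening: 0.0003
delta [  0.39 -18.38   5.14] rot [-0.08  0.08  0.11] pos [ 0.5109 -0.0404  0.1262] rpy [-3.1402e+00  1.3000e-03 -2.8189e+00] F [-0.37  0.07 -0.82] t 7.825 open 0.0003
```

```bash
python3 -m crank '[[0.4,-6,0,0,0,0,0],[0.4,-12,0,0,0,0,0],[0.4,-18.4,1,0,0,0,0],[0.4,-18.4,5,0,0,0,0],[0.4,-18.4,5,0,0,0,0]]'; python3 -m crank '[[0,0,0,0,0,0,0],[0,0,0,0,0,0,0]]';  python3 pl.py 0.5655 -0.2160 0.056 3.4624; python3 - <<'E'
from h import *
c=read_camera('side'); f=c["frame"][:,:,::-1]; u,v=proj(c,(.5655,-.216,.037))[0].astype(int)
cv2.imwrite(f"pics/s3.png",cv2.resize(f[v-35:v+35,u-45:u+45],None,fx=8,fy=8,interpolation=cv2.INTER_CUBIC))
E
```

```text
time: 8.45
tool_pos: [0.5616, -0.2149, 0.0696]
tool_rot: [3.133, -0.008, -2.82]
contact_force: [-0.6, 0.6, -0.7]
opening: 0.0007
time: 8.7
tool_pos: [0.5658, -0.2154, 0.0758]
tool_rot: [-3.14, 0.001, -2.818]
contact_force: [0.3, -0.5, -0.1]
opening: 0.0005
delta [ 0.05 -0.05  1.98] rot [-0.07  0.07  0.17] pos [ 0.5658 -0.2154  0.0758] rpy [-3.1403e+00  1.2000e-03 -2.8178e+00] F [ 0.32 -0.46 -0.12] t 8.7 open 0.0005
```

View pics/s3.png

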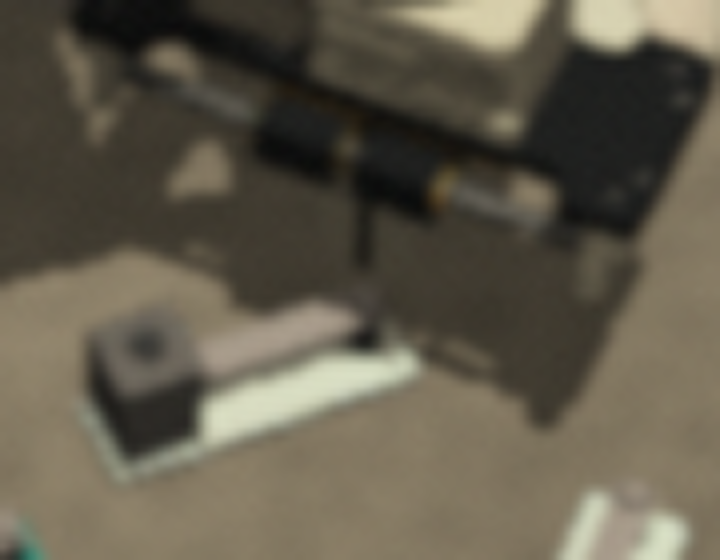

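```bash
python3 -m crank '[[0,0,1,0,0,0,0],[0,0,1.7,0,0,0,0],[0,0,1.9,0,0,0,0],[0,0,1.9,0,0,0,0]]'; python3 st.py; python3 -m crank '[[0,0,0.1,0,0,0,0],[0,0,0.2,0,0,0,0],[0,0,0.2,0,0,0,0]]'; python3 st.py; python3 -m crank '[[0,0,0.1,0,0,0,0],[0,0,0.2,0,0,0,0],[0,0,0.2,0,0,0,0]]'; python3 st.py
```

```text
time: 9.25
tool_pos: [0.5651, -0.2158, 0.0551]
tool_rot: [3.141, -0.0, -2.819]
contact_force: [-0.1, -0.2, 1.0]
opening: 0.0003
[ 0.5651 -0.2158  0.0551] [-0.12 -0.2   1.  ] [0.05 0.03 0.01]
time: 9.62
tool_pos: [0.5654, -0.216, 0.0534]
tool_rot: [-3.141, 0.0, -2.819]
contact_force: [-0.3, 0.2, 0.5]
opening: 0.0007
[ 0.5654 -0.216   0.0534] [-0.32  0.15  0.49] [0.08 0.07 0.  ]
time: 10.0
tool_pos: [0.5655, -0.216, 0.0514]
tool_rot: [-3.141, 0.0, -2.819]
contact_force: [0.7, 0.4, 2.5]
opening: 0.0002
[ 0.5655 -0.216   0.0514] [0.66 0.37 2.47] [ 0.02 -0.08  0.01]
```

```bash
python3 -m crank '[[0,0,0.1,0,0,0,0],[0,0,0.15,0,0,0,0],[0,0,0.15,0,0,0,0]]'; python3 st.py; python3 -m crank '[[0,0,0.08,0,0,0,0],[0,0,0.08,0,0,0,0]]'; python3 -m crank '[[0,0,0.05,0,0,0,0],[0,0,0.05,0,0,0,0]]'; python3 st.py
```

```text
time: 10.38
tool_pos: [0.5655, -0.216, 0.0499]
tool_rot: [-3.141, 0.0, -2.819]
contact_force: [0.7, -0.0, 2.6]
opening: 0.0004
[ 0.5655 -0.216   0.0499] [ 0.67 -0.04  2.57] [-0.   -0.09  0.05]
time: 10.62
tool_pos: [0.5654, -0.2159, 0.0491]
tool_rot: [-3.141, 0.0, -2.819]
contact_force: [0.0, 0.1, 2.9]
opening: 0.0003
time: 10.88
tool_pos: [0.5654, -0.216, 0.0486]
tool_rot: [-3.141, 0.0, -2.819]
contact_force: [1.0, -0.7, 2.9]
opening: 0.0004
[ 0.5654 -0.216   0.0486] [ 1.03 -0.66  2.92] [-0.02 -0.16  0.01]
```

```bash
python3 -m crank '[[0,0,0.05,0,0,0,0],[0,0,0.05,0,0,0,0]]'; python3 -m crank '[[0,0,0.05,0,0,0,0],[0,0,0.05,0,0,0,0]]';python3 -m crank '[[0,0,0.04,0,0,0,0],[0,0,0.04,0,0,0,0]]'; python3 st.py
```

```text
time: 11.12
tool_pos: [0.5654, -0.216, 0.0481]
tool_rot: [-3.141, 0.0, -2.819]
contact_force: [0.6, -0.8, 3.1]
opening: 0.0006
time: 11.38
tool_pos: [0.5654, -0.216, 0.0477]
tool_rot: [-3.141, 0.0, -2.819]
contact_force: [1.3, -1.8, 3.6]
opening: 0.0008
time: 11.62
tool_pos: [0.5655, -0.216, 0.0475]
tool_rot: [-3.141, 0.0, -2.819]
contact_force: [1.8, -1.1, 5.8]
opening: 0.0007
[ 0.5655 -0.216   0.0475] [ 1.78 -1.14  5.78] [-0.04 -0.1   0.04]
```

```bash
python3 -m crank '[[0,0,0.04,0,0,0,0],[0,0,0.04,0,0,0,0]]'; python3 -m crank '[[0,0,0.04,0,0,0,0],[0,0,0.04,0,0,0,0]]';python3 -m crank '[[0,0,0.02,0,0,0,0],[0,0,0.02,0,0,0,0],[0,0,0.02,0,0,0,0]]'; python3 st.py
```

```text
time: 11.88
tool_pos: [0.5655, -0.216, 0.0472]
tool_rot: [-3.141, 0.001, -2.819]
contact_force: [0.3, 0.7, 7.2]
opening: 0.0005
time: 12.12
tool_pos: [0.5655, -0.216, 0.0471]
tool_rot: [-3.141, 0.001, -2.819]
contact_force: [0.0, -0.1, 8.9]
opening: 0.0007
time: 12.5
tool_pos: [0.5655, -0.216, 0.047]
tool_rot: [-3.141, 0.001, -2.819]
contact_force: [-0.3, -1.2, 8.6]
opening: 0.0004
[ 0.5655 -0.216   0.047 ] [-0.32 -1.2   8.56] [ 0.09  0.07 -0.03]
```

Clearly on its stop (0.4 N/mm, knee near 3.5 N). On to the third.

```bash
python3 -m crank '[[0,0,0.03,0,0,0,0],[0,0,0.03,0,0,0,0],[0,0,0.03,0,0,0,0]]'; python3 st.py; python3 -m crank '[[0,0,-1,0,0,0,0],[0,0,-4,0,0,0,0],[0,0,-5,0,0,0,0],[0,0,-5,0,0,0,0]]';  python3 pl.py 0.567 -0.3290 0.075 3.4624
```

```text
time: 12.88
tool_pos: [0.5655, -0.216, 0.0468]
tool_rot: [-3.141, 0.001, -2.819]
contact_force: [-0.3, 0.6, 10.3]
opening: 0.0008
[ 0.5655 -0.216   0.0468] [-0.32  0.63 10.28] [ 0.16  0.14 -0.01]
time: 13.38
tool_pos: [0.5652, -0.2158, 0.0959]
tool_rot: [-3.142, 0.0, -2.819]
contact_force: [-0.0, -0.5, -0.4]
opening: 0.0003
delta [  3.42 -10.79   2.09] rot [-0.    0.01  0.1 ] pos [ 0.5652 -0.2158  0.0959] rpy [-3.1415e+00  2.0000e-04 -2.8190e+00] F [-0.01 -0.47 -0.4 ] t 13.375 open 0.0003
```

```bash
python3 -m crank '[[1.7,-5.4,0,0,0,0,0],[3.4,-10.8,0,0,0,0,0],[3.4,-10.8,1,0,0,0,0],[3.4,-10.8,2,0,0,0,0],[3.4,-10.8,2,0,0,0,0]]'; python3 -m crank '[[0,0,0,0,0,0,0],[0,0,0,0,0,0,0]]';  python3 pl.py 0.567 -0.3292 0.056 3.4624; python3 - <<'E'
from h import *
c=read_camera('side'); f=c["frame"][:,:,::-1]; u,v=proj(c,(.567,-.329,.037))[0].astype(int)
cv2.imwrite(f"pics/s4.png",cv2.resize(f[v-35:v+35,u-45:u+45],None,fx=8,fy=8,interpolation=cv2.INTER_CUBIC))
E
```

```text
time: 14.0
tool_pos: [0.5665, -0.3271, 0.0738]
tool_rot: [3.138, -0.002, -2.818]
contact_force: [0.6, -0.5, 0.6]
opening: 0.0005
time: 14.25
tool_pos: [0.5677, -0.3286, 0.0764]
tool_rot: [-3.141, 0.001, -2.818]
contact_force: [-0.4, -0.2, 0.8]
opening: 0.0007
delta [ 0.09 -0.03  2.04] rot [-0.04  0.03  0.16] pos [ 0.5677 -0.3286  0.0764] rpy [-3.1409e+00  5.0000e-04 -2.8180e+00] F [-0.41 -0.16  0.77] t 14.25 open 0.0007
```

View pics/s4.png

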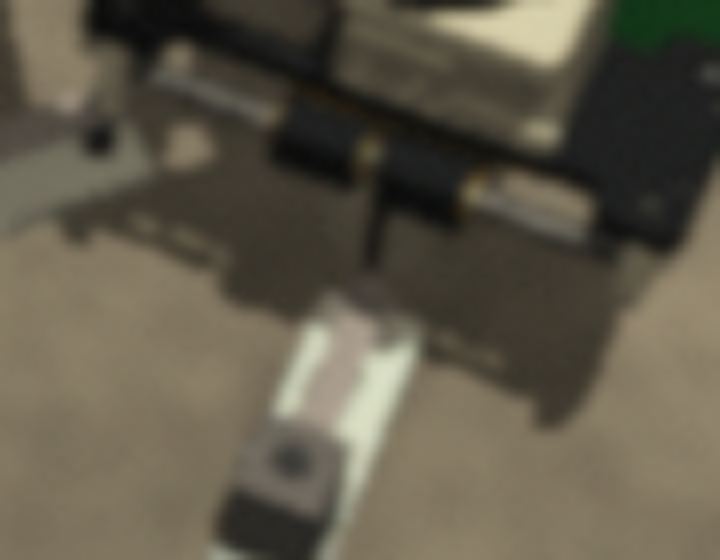

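```bash
python3 -m crank '[[0.09,0,1,0,0,0,0],[0.09,0,1.7,0,0,0,0],[0.09,0,1.9,0,0,0,0],[0.09,0,1.9,0,0,0,0]]'; python3 st.py; python3 -m crank '[[0,0,0.1,0,0,0,0],[0,0,0.2,0,0,0,0],[0,0,0.2,0,0,0,0]]'; python3 st.py; python3 -m crank '[[0,0,0.1,0,0,0,0],[0,0,0.2,0,0,0,0],[0,0,0.2,0,0,0,0]]'; python3 st.py
```

```text
time: 14.8
tool_pos: [0.5663, -0.3294, 0.0565]
tool_rot: [3.141, -0.0, -2.819]
contact_force: [0.0, 0.7, 0.1]
opening: 0.0001
[ 0.5663 -0.3294  0.0565] [0.01 0.7  0.14] [0.07 0.02 0.02]
time: 15.18
tool_pos: [0.5666, -0.3295, 0.0551]
tool_rot: [-3.141, 0.001, -2.819]
contact_force: [-0.4, 0.3, 1.1]
opening: 0.0006
[ 0.5666 -0.3295  0.0551] [-0.41  0.34  1.1 ] [ 0.11 -0.06  0.02]
time: 15.55
tool_pos: [0.5667, -0.3295, 0.0531]
tool_rot: [-3.141, 0.001, -2.819]
contact_force: [0.9, 0.3, 2.0]
opening: -0.0001
[ 0.5667 -0.3295  0.0531] [0.94 0.35 1.97] [ 0.12 -0.09 -0.05]
```

```bash
python3 -m crank '[[0,0,0.1,0,0,0,0],[0,0,0.2,0,0,0,0],[0,0,0.2,0,0,0,0]]'; python3 -m crank '[[0,0,0.1,0,0,0,0],[0,0,0.15,0,0,0,0],[0,0,0.15,0,0,0,0]]'; python3 st.py
```

```text
time: 15.92
tool_pos: [0.5668, -0.3295, 0.0512]
tool_rot: [-3.141, 0.001, -2.819]
contact_force: [0.8, -0.4, 5.5]
opening: 0.0004
time: 16.3
tool_pos: [0.5668, -0.3295, 0.05]
tool_rot: [-3.141, 0.001, -2.819]
contact_force: [0.9, 1.0, 6.9]
opening: 0.0007
[ 0.5668 -0.3295  0.05  ] [0.89 1.04 6.91] [ 0.16 -0.14 -0.01]
```

```bash
python3 -m crank '[[0,0,0.08,0,0,0,0],[0,0,0.08,0,0,0,0]]'; python3 st.py;  python3 -m crank '[[0,0,0.05,0,0,0,0],[0,0,0.05,0,0,0,0]]';  python3 -m crank '[[0,0,0.04,0,0,0,0],[0,0,0.04,0,0,0,0]]'; python3 st.py
```

```text
time: 16.55
tool_pos: [0.5669, -0.3295, 0.0493]
tool_rot: [-3.141, 0.001, -2.819]
contact_force: [0.0, 1.2, 7.7]
opening: 0.0003
[ 0.5669 -0.3295  0.0493] [0.   1.25 7.7 ] [ 0.29 -0.06 -0.01]
time: 16.8
tool_pos: [0.5669, -0.3295, 0.0489]
tool_rot: [-3.141, 0.001, -2.819]
contact_force: [-0.0, 1.6, 8.3]
opening: 0.0008
time: 17.05
tool_pos: [0.5669, -0.3296, 0.0486]
tool_rot: [-3.14, 0.001, -2.819]
contact_force: [0.9, 1.1, 7.5]
opening: 0.0004
[ 0.5669 -0.3296  0.0486] [0.9  1.14 7.53] [ 0.25 -0.07  0.  ]
```

```bash
python3 -m crank '[[0,0,0.05,0,0,0,0],[0,0,0.05,0,0,0,0]]';  python3 -m crank '[[0,0,0.05,0,0,0,0],[0,0,0.05,0,0,0,0]]';  python3 -m crank '[[0,0,0.05,0,0,0,0],[0,0,0.05,0,0,0,0]]'; python3 st.py
```

```text
time: 17.3
tool_pos: [0.5669, -0.3296, 0.0481]
tool_rot: [-3.14, 0.001, -2.819]
contact_force: [-0.3, 1.5, 9.1]
opening: 0.0004
time: 17.55
tool_pos: [0.5669, -0.3296, 0.0477]
tool_rot: [-3.14, 0.001, -2.819]
contact_force: [0.0, 1.1, 8.8]
opening: 0.0006
time: 17.8
tool_pos: [0.5669, -0.3296, 0.0473]
tool_rot: [-3.14, 0.001, -2.819]
contact_force: [0.2, 2.0, 9.9]
opening: 0.0005
[ 0.5669 -0.3296  0.0473] [0.16 1.97 9.92] [ 0.36  0.03 -0.01]
```

```bash
python3 -m crank '[[0,0,0.04,0,0,0,0],[0,0,0.04,0,0,0,0]]';  python3 -m crank '[[0,0,0.04,0,0,0,0],[0,0,0.04,0,0,0,0]]';  python3 -m crank '[[0,0,0.04,0,0,0,0],[0,0,0.04,0,0,0,0]]'; python3 st.py
```

```text
time: 18.05
tool_pos: [0.5669, -0.3296, 0.047]
tool_rot: [-3.14, 0.001, -2.819]
contact_force: [-0.4, 1.4, 10.6]
opening: 0.0008
time: 18.3
tool_pos: [0.5669, -0.3296, 0.0467]
tool_rot: [-3.14, 0.001, -2.819]
contact_force: [-0.7, 2.1, 10.7]
opening: 0.0002
time: 18.55
tool_pos: [0.5669, -0.3296, 0.0463]
tool_rot: [-3.14, 0.001, -2.819]
contact_force: [-0.5, 1.0, 10.5]
opening: 0.0004
[ 0.5669 -0.3296  0.0463] [-0.54  0.96 10.49] [ 0.39  0.16 -0.  ]
```

```bash
python3 -m crank '[[0,0,0.04,0,0,0,0],[0,0,0.04,0,0,0,0]]';  python3 -m crank '[[0,0,0.03,0,0,0,0],[0,0,0.03,0,0,0,0]]';  python3 -m crank '[[0,0,0.03,0,0,0,0],[0,0,0.03,0,0,0,0]]'; python3 st.py
```

```text
time: 18.8
tool_pos: [0.567, -0.3297, 0.0462]
tool_rot: [-3.14, 0.001, -2.819]
contact_force: [-1.4, 2.2, 13.2]
opening: 0.0006
time: 19.05
tool_pos: [0.567, -0.3297, 0.0461]
tool_rot: [-3.14, 0.001, -2.819]
contact_force: [-1.6, 1.7, 13.8]
opening: 0.0007
time: 19.3
tool_pos: [0.567, -0.3297, 0.0459]
tool_rot: [-3.14, 0.001, -2.819]
contact_force: [-1.0, 1.7, 14.6]
opening: 0.0007
[ 0.567  -0.3297  0.0459] [-0.96  1.69 14.64] [0.44 0.31 0.01]
```

```bash
python3 -m crank '[[0,0,-1,0,0,0,0],[0,0,-4,0,0,0,0],[0,0,-8,0,0,0,0],[0,0,-8,0,0,0,0]]' 30;  python3 pl.py 0.4925 -0.3587 0.10 3.5194
```

```text
time: 19.8
tool_pos: [0.5675, -0.3304, 0.1269]
tool_rot: [-3.137, 0.003, -2.819]
contact_force: [1.0, 0.2, -0.6]
opening: 0.0003
delta [ 8.01 -0.3   2.67] rot [-0.26  0.15 -3.16] pos [ 0.5675 -0.3304  0.1269] rpy [-3.1372e+00  2.8000e-03 -2.8190e+00] F [ 0.99  0.19 -0.57] t 19.8 open 0.0003
```

```bash
python3 -m crank '[[4,-0.2,0,0,0,-3.2,1],[8,-0.3,0,0,0,-3.2,1],[8,-0.3,1,0,0,-3.2,1],[8,-0.3,1.7,0,0,-3.2,1],[8,-0.3,1.7,0,0,-3.2,1]]';python3 -m crank '[[0,0,0,0,0,0,1],[0,0,0,0,0,0,1]]';  python3 pl.py 0.4925 -0.3587 0.034 3.5194; python3 - <<'E'
from h import *
c=read_camera('side'); f=c["frame"][:,:,::-1]; u,v=proj(c,(.51,-.345,.03))[0].astype(int); print(u,v)
cv2.imwrite(f"pics/s5.png",cv2.resize(f[v-35:v+35,u-45:u+45],None,fx=8,fy=8,interpolation=cv2.INTER_CUBIC))
E
```

```text
time: 20.42
tool_pos: [0.4918, -0.3567, 0.1054]
tool_rot: [3.139, -0.001, -2.762]
contact_force: [-0.5, 0.5, -0.1]
opening: 0.0457
time: 20.68
tool_pos: [0.492, -0.3574, 0.1071]
tool_rot: [-3.141, 0.0, -2.762]
contact_force: [0.6, -0.2, 0.6]
opening: 0.0656
delta [ 0.01 -0.14  7.31] rot [-0.02  0.02  0.07] pos [ 0.492  -0.3574  0.1071] rpy [-3.1413e+00  3.0000e-04 -2.7625e+00] F [ 0.55 -0.22  0.57] t 20.675 open 0.0656
384 321
```

View pics/s5.png

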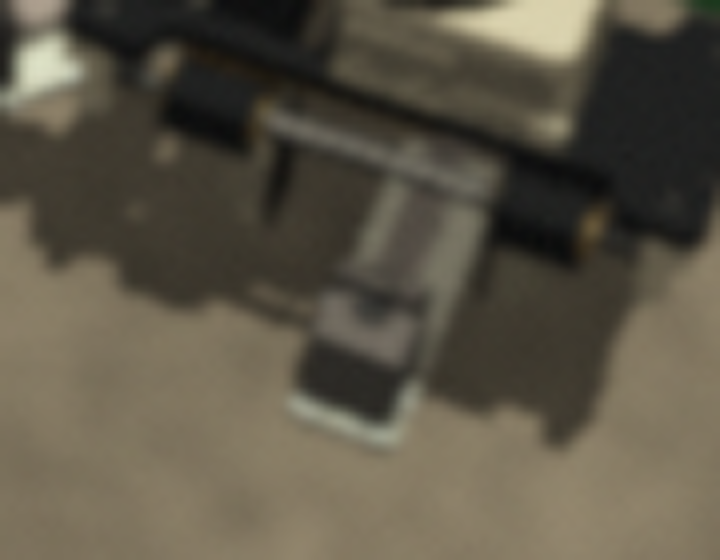

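```bash
python3 -m crank '[[0,-0.1,2,0,0,0,1],[0,-0.1,4,0,0,0,1],[0,-0.1,6,0,0,0,1],[0,-0.1,7.2,0,0,0,1],[0,-0.1,7.2,0,0,0,1]]' 30; python3 -m crank '[[0,0,0,0,0,0,1],[0,0,0,0,0,0,0.2]]';python3 pl.py 0.4925 -0.3587 0.034 3.5194
```

```text
time: 21.35
tool_pos: [0.4916, -0.3582, 0.0343]
tool_rot: [3.14, -0.001, -2.763]
contact_force: [0.4, 0.3, 0.6]
opening: 0.0918
time: 21.6
tool_pos: [0.4923, -0.3589, 0.0358]
tool_rot: [-3.14, 0.001, -2.763]
contact_force: [0.5, -0.2, -0.1]
opening: 0.0863
delta [-0.03  0.01  0.18] rot [-0.08  0.04  0.03] pos [ 0.4923 -0.3589  0.0358] rpy [-3.1402e+00  8.0000e-04 -2.7632e+00] F [ 0.51 -0.23 -0.1 ] t 21.6 open 0.0863
```

```bash
python3 -m crank '[[0,0,0.15,0,0,0,0],[0,0,0.15,0,0,0,0],[0,0,0.15,0,0,0,0],[0,0,0.15,0,0,0,0],[0,0,0.15,0,0,0,0]]' 30; python3 -m crank '[[0,0,0,0,0,0,0],[0,0,0,0,0,0,0],[0,0,0,0,0,0,0],[0,0,0,0,0,0,0]]';python3 pl.py 0.4925 -0.3587 0.034 3.5194; python3 st.py
```

```text
time: 22.22
tool_pos: [0.4919, -0.3586, 0.0334]
tool_rot: [3.142, 0.0, -2.763]
contact_force: [-1.0, 0.7, 0.2]
opening: 0.0363
time: 22.72
tool_pos: [0.4918, -0.3584, 0.0334]
tool_rot: [3.141, -0.0, -2.763]
contact_force: [-0.2, 1.4, 0.6]
opening: 0.0296
delta [-0.05 -0.05 -0.06] rot [ 0.02 -0.    0.03] pos [ 0.4918 -0.3584  0.0334] rpy [ 3.1413 -0.     -2.7632] F [-0.2   1.39  0.57] t 22.725 open 0.0296
[ 0.4918 -0.3584  0.0334] [-0.2   1.39  0.57] [0.15 0.16 0.04]
```

```bash
python3 -m crank '[[0,0,-1,0,0,0,0],[0,0,-3,0,0,0,0],[0,0,-6,0,0,0,0],[0,0,-10,0,0,0,0],[0,0,-10,0,0,0,0]]'; python3 st.py;python3 pl.py 0.496 0.248 0.13 3.2266
```

```text
time: 23.35
tool_pos: [0.4933, -0.3599, 0.1371]
tool_rot: [-3.135, 0.003, -2.763]
contact_force: [0.3, -0.5, -2.4]
opening: 0.0299
[ 0.4933 -0.3599  0.1371] [ 0.27 -0.53 -2.44] [ 0.03  0.09 -0.04]
delta [-22.71  56.4    0.41] rot [-0.36  0.24 16.81] pos [ 0.4933 -0.3599  0.1371] rpy [-3.1349  0.0032 -2.7632] F [ 0.27 -0.53 -2.44] t 23.35 open 0.0299
```

```bash
python3 -m crank '[[-1,2.5,0,0,0,2,0],[-2.5,6.2,0,0,0,4,0],[-4.3,10.6,0,0,0,6,0],[-6,15,0,0,0,8,0],[-8,19.8,0,0,0,10,0]]' 35;  python3 -m crank '[[-1.9,4.6,0,0,0,1.4,0],[-3.8,9.3,0,0,0,2.8,0],[-5.7,13.9,0,0,0,4.2,0],[-7,17,0,0,0,5.5,0],[-8,19.5,0,0,0,6.8,0]]';python3 pl.py 0.496 0.248 0.13 3.2266
```

```text
time: 23.98
tool_pos: [0.4922, -0.1434, 0.1322]
tool_rot: [3.14, -0.001, -2.94]
contact_force: [1.6, 1.1, -3.1]
opening: 0.0296
time: 24.6
tool_pos: [0.5312, 0.0638, 0.1322]
tool_rot: [3.141, -0.002, -3.056]
contact_force: [1.0, -0.1, -2.6]
opening: 0.0297
delta [ 1.93 18.65  0.23] rot [ 0.02 -0.12  0.03] pos [0.5312 0.0638 0.1322] rpy [ 3.1412e+00 -2.2000e-03 -3.0560e+00] F [ 1.04 -0.15 -2.56] t 24.6 open 0.0297
```

```bash
python3 -m crank '[[0.5,4.6,0,0,0,0,0],[1,9.2,0,0,0,0,0],[1.5,13.8,0,0,0,0,0],[1.8,17,0,0,0,0,0],[1.9,18.4,0,0,0,0,0]]';  python3 -m crank '[[0,0,0,0,0,0,0],[0,0,0,0,0,0,0]]';python3 pl.py 0.496 0.248 0.08 3.2266
```

```text
time: 25.22
tool_pos: [0.4961, 0.2452, 0.1322]
tool_rot: [-3.141, -0.002, -3.054]
contact_force: [0.1, 0.1, -2.4]
opening: 0.0301
time: 25.48
tool_pos: [0.4975, 0.2428, 0.1331]
tool_rot: [-3.141, -0.001, -3.057]
contact_force: [-0.5, 0.1, -3.2]
opening: 0.0297
delta [0.1  0.54 5.31] rot [-0.03 -0.04 -0.04] pos [0.4975 0.2428 0.1331] rpy [-3.1411e+00 -6.0000e-04 -3.0573e+00] F [-0.49  0.15 -3.18] t 25.475 open 0.0297
```

```bash
python3 -m crank '[[0.1,0.5,2,0,0,0,0],[0.1,0.5,4,0,0,0,0],[0.1,0.5,5.8,0,0,0,0],[0.1,0.5,5.8,0,0,0,0],[0.1,0.5,5.8,0,0,0,0]]';python3 -m crank '[[0,0,0,0,0,0,0],[0,0,0,0,0,0,0]]';python3 pl.py 0.496 0.248 0.037 3.2266
python3 - <<'E'
from h import *
for n in('top','side'):
    c=read_camera(n); f=c["frame"][:,:,::-1]; u,v=proj(c,(.534,.25,.03))[0].astype(int); print(n,u,v)
    cv2.imwrite(f"pics/{n}6.png",cv2.resize(f[v-35:v+35,u-45:u+45],None,fx=8,fy=8,interpolation=cv2.INTER_CUBIC))
E
```

```text
time: 26.1
tool_pos: [0.4966, 0.2482, 0.0761]
tool_rot: [3.141, 0.001, -3.057]
contact_force: [0.0, -0.6, -2.4]
opening: 0.0295
time: 26.35
tool_pos: [0.4963, 0.2488, 0.0761]
tool_rot: [3.141, 0.001, -3.057]
contact_force: [-0.3, -0.7, -2.4]
opening: 0.03
delta [ 0.04 -0.08  3.91] rot [0.02 0.07 0.  ] pos [0.4963 0.2488 0.0761] rpy [ 3.1412e+00  1.2000e-03 -3.0565e+00] F [-0.31 -0.7  -2.43] t 26.35 open 0.03
top 200 231
side 237 196
```

View pics/side6.png

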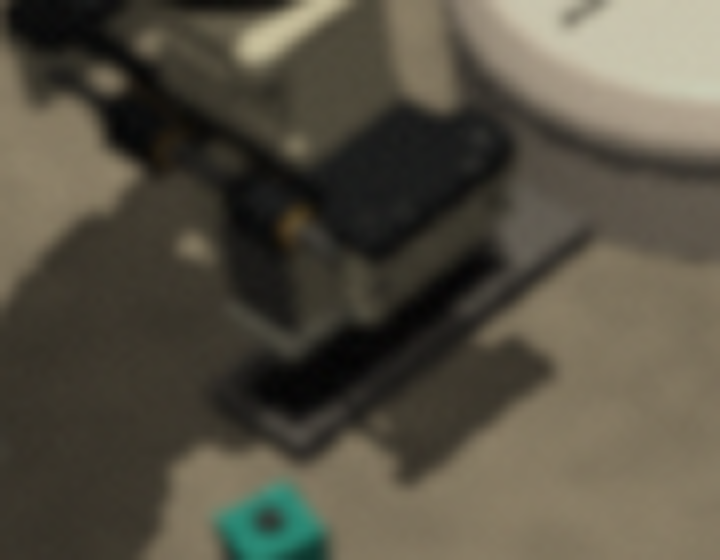

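View pics/top6.png

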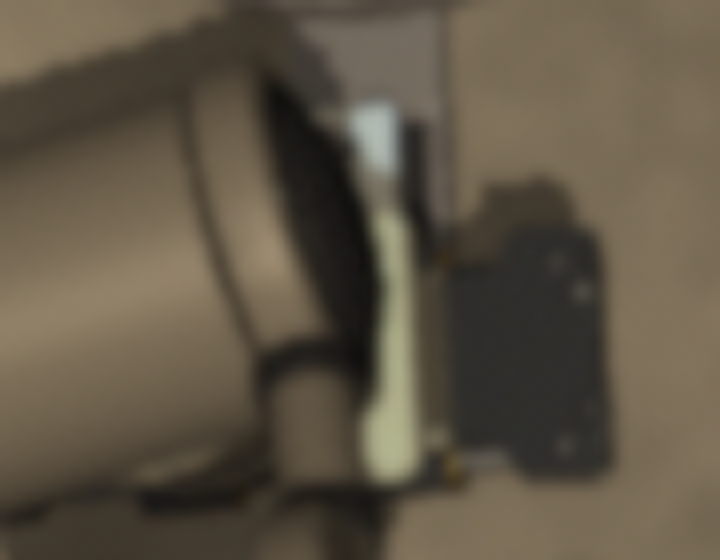

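```bash
cat > f3.py <<'E'
from h import *
cams={n:read_camera(n) for n in('top','side')}
obs=[('top','B',crop((401,104),(155,196),8)),('top','A',crop((345,108),(155,196),8)),('side','d',crop((296,354),(192,161),8)),('side','c',crop((228,305),(192,161),8))]
s=robot.observe(); z=s['tool_pos'][2]-.0334; a=s['tool_rot'][2]+np.pi
p=np.array([s['tool_pos'][0]+.038*np.cos(a),s['tool_pos'][1]+.038*np.sin(a),a])
for v,k,uv in obs: print(v,k,'obs',uv.round(1),'pred',proj(cams[v],w(p,np.array(P[k])+[0,0,z]))[0].round(1))
print(p, fit(obs,cams,p,z))
E
python3 f3.py
```

```text
top B obs [204.7 208.6] pred [203.9 208.5]
top A obs [197.7 209.1] pred [190.4 209.5]
side d obs [228.6 204.8] pred [227.3 206.5]
side c obs [220.1 198.7] pred [219.2 201.1]
[0.53382263 0.25209056 0.08524373] (array([ 0.53688014,  0.2495722 , -0.00318015]), array([[ 2.22721779, -0.67111653],
       [-4.33972165, -1.38875373],
       [-1.36012561,  1.03303804],
       [-0.24031997,  1.24885679]]))
```

```bash
python3 -m crank '[[0,0,1,0,0,0,0],[0,0,2,0,0,0,0],[0,0,2.6,0,0,0,0],[0,0,2.6,0,0,0,0],[0,0,2.6,0,0,0,0]]';python3 pl.py 0.496 0.248 0.037 3.2266
cat > sh.py <<'E'
import sys
from h import *
for n in('top','side'):
    c=read_camera(n); f=c["frame"][:,:,::-1]; u,v=proj(c,(.534,.25,.013))[0].astype(int); print(n,u,v)
    cv2.imwrite(f"pics/{n}{sys.argv[1]}.png",cv2.resize(f[v-30:v+30,u-30:u+40],None,fx=10,fy=10,interpolation=cv2.INTER_CUBIC))
E
python3 sh.py 7
```

```text
time: 27.18
tool_pos: [0.4961, 0.2488, 0.0496]
tool_rot: [3.141, 0.0, -3.056]
contact_force: [-0.2, -0.0, -1.9]
opening: 0.0295
delta [ 0.02 -0.08  1.26] rot [0.01 0.02 0.01] pos [0.4961 0.2488 0.0496] rpy [ 3.1415e+00  3.0000e-04 -3.0563e+00] F [-0.18 -0.04 -1.92] t 27.175 open 0.0295
top 202 232
side 238 200
```

View pics/side7.png

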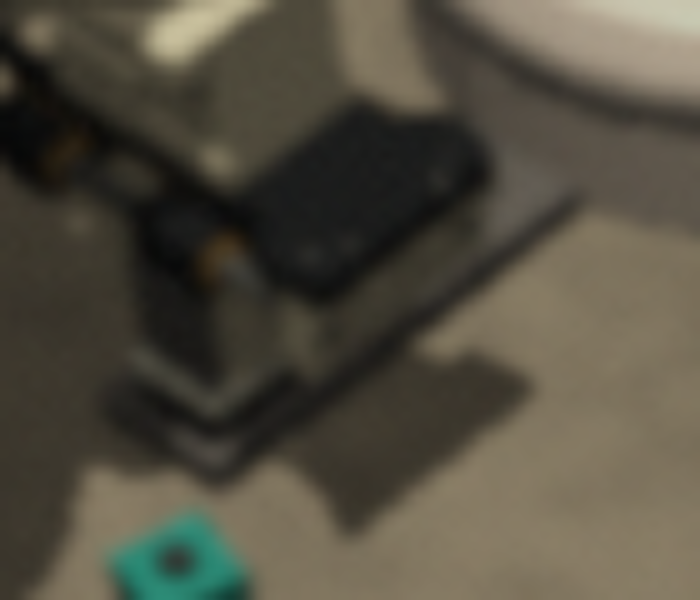

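View pics/top7.png

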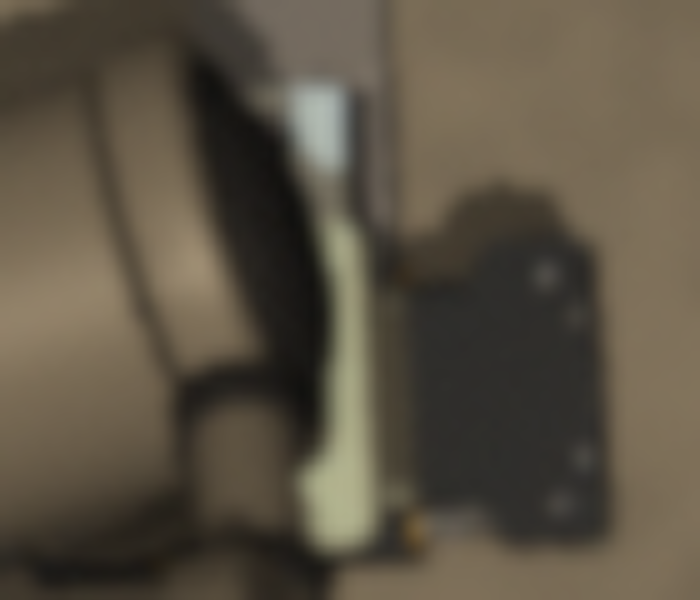

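```bash
cat > f4.py <<'E'
from h import *
cams={n:read_camera(n) for n in('top','side')}
s=robot.observe(); z=s['tool_pos'][2]-.0334; a=s['tool_rot'][2]+np.pi
p=np.array([s['tool_pos'][0]+.038*np.cos(a),s['tool_pos'][1]+.038*np.sin(a),a]); print(p,z)
def solve(cam,items):
    r=lambda q:np.concatenate([proj(cams[cam],w([q[0],q[1],a],np.array(P[k])+[0,0,z]))[0]-np.array(uv) for k,uv in items])
    q=least_squares(r,p[:2]); return q.x.round(4), q.fun.round(1)
t=lambda u,v:crop((u,v),(172,202),10); sd=lambda u,v:crop((u,v),(208,170),10)
print('top B',solve('top',[('B',t(350,86))]))
print('side D C',solve('side',[('D',sd(213,403)),('C',sd(135,355))]))
print('side d c',solve('side',[('d',sd(213,418)),('c',sd(135,368))]))
for k in 'DdCc': print(k,(proj(cams['side'],w(p,np.array(P[k])+[0,0,z]))[0]-[208,170])*10)
L={'ti--':(-.0575,-.0195,.013),'to--':(-.0625,-.0245,.013),'to-+':(-.0625,.0245,.013),'ti-+':(-.0575,.0195,.013)}
for b in([.5342,.2513,.0876],[.5353,.2494,.0957],[.5333,.2521,.0798]):
  print(b,{k:((proj(cams['side'],w(b,[v]))[0]-[208,170])*10).round(0) for k,v in L.items()})
E
python3 f4.py
```

```text
[0.53396422 0.25208459 0.08517355] 0.016385891425590465
top B (array([0.5333, 0.2503]), array([ 0., -0.]))
side D C (array([0.5373, 0.2519]), array([ 0.2,  0.3, -0.2, -0.3]))
side d c (array([0.5378, 0.2541]), array([ 0.1,  0.2, -0.1, -0.2]))
D [200.97883021 406.81358112]
d [204.1498317  425.47357084]
C [119.96524915 353.12788843]
c [123.39319071 371.82274336]
[0.5342, 0.2513, 0.0876] {'ti--': array([208., 443.]), 'to--': array([208., 461.]), 'to-+': array([ 91., 383.]), 'ti-+': array([115., 382.])}
[0.5353, 0.2494, 0.0957] {'ti--': array([217., 445.]), 'to--': array([217., 463.]), 'to-+': array([ 99., 386.]), 'ti-+': array([123., 384.])}
[0.5333, 0.2521, 0.0798] {'ti--': array([203., 443.]), 'to--': array([202., 461.]), 'to-+': array([ 87., 382.]), 'ti-+': array([111., 381.])}
```

```bash
python3 -m crank '[[0,-0.05,0.2,0,0,0,0],[0,-0.05,0.3,0,0,0,0],[0,-0.05,0.3,0,0,0,0]]'; python3 st.py; python3 -m crank '[[0,0,0.1,0,0,0,0],[0,0,0.2,0,0,0,0],[0,0,0.2,0,0,0,0]]'; python3 st.py
```

```text
time: 27.75
tool_pos: [0.4959, 0.2482, 0.0463]
tool_rot: [-3.142, -0.0, -3.056]
contact_force: [0.0, 0.1, -2.2]
opening: 0.0298
[0.4959 0.2482 0.0463] [ 0.03  0.07 -2.23] [0.07 0.01 0.01]
time: 28.12
tool_pos: [0.4959, 0.2483, 0.0443]
tool_rot: [3.142, -0.0, -3.056]
contact_force: [0.4, 0.1, -2.9]
opening: 0.03
[0.4959 0.2483 0.0443] [ 0.44  0.09 -2.91] [ 0.01  0.05 -0.02]
```

```bash
python3 -m crank '[[0,0,0.1,0,0,0,0],[0,0,0.2,0,0,0,0],[0,0,0.3,0,0,0,0],[0,0,0.3,0,0,0,0]]'; python3 st.py; python3 -m crank '[[0,0,0.1,0,0,0,0],[0,0,0.2,0,0,0,0],[0,0,0.3,0,0,0,0],[0,0,0.3,0,0,0,0]]'; python3 st.py
```

```text
time: 28.62
tool_pos: [0.4959, 0.2483, 0.0414]
tool_rot: [3.142, -0.0, -3.056]
contact_force: [1.1, 0.1, -2.4]
opening: 0.0298
[0.4959 0.2483 0.0414] [ 1.09  0.1  -2.44] [ 0.02  0.1  -0.02]
time: 29.12
tool_pos: [0.4959, 0.2483, 0.0384]
tool_rot: [3.142, -0.0, -3.056]
contact_force: [-0.1, 0.2, -1.8]
opening: 0.0299
[0.4959 0.2483 0.0384] [-0.11  0.23 -1.75] [ 0.05  0.08 -0.04]
```

```bash
python3 -m crank '[[0,0,0.1,0,0,0,0],[0,0,0.15,0,0,0,0],[0,0,0.15,0,0,0,0]]'; python3 st.py; python3 -m crank '[[0,0,0.07,0,0,0,0],[0,0,0.07,0,0,0,0]]'; python3 st.py; python3 sh.py 8
```

```text
time: 29.5
tool_pos: [0.4959, 0.2483, 0.0369]
tool_rot: [3.142, -0.0, -3.056]
contact_force: [0.0, 0.8, -3.0]
opening: 0.0301
[0.4959 0.2483 0.0369] [ 0.01  0.78 -2.96] [ 0.03  0.04 -0.  ]
time: 29.75
tool_pos: [0.496, 0.2483, 0.0364]
tool_rot: [3.141, 0.0, -3.056]
contact_force: [-0.1, 0.2, -0.3]
opening: 0.0296
[0.496  0.2483 0.0364] [-0.11  0.19 -0.28] [0.07 0.08 0.06]
top 202 232
side 238 200
```

View pics/side8.png

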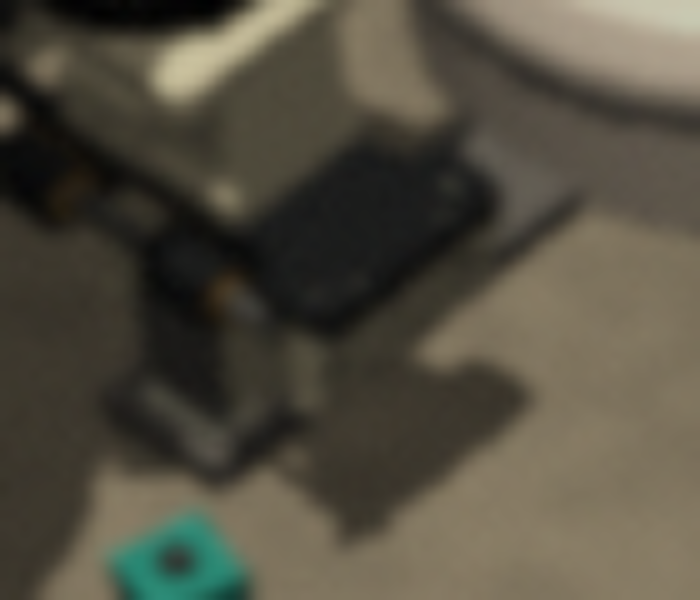

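View pics/top8.png

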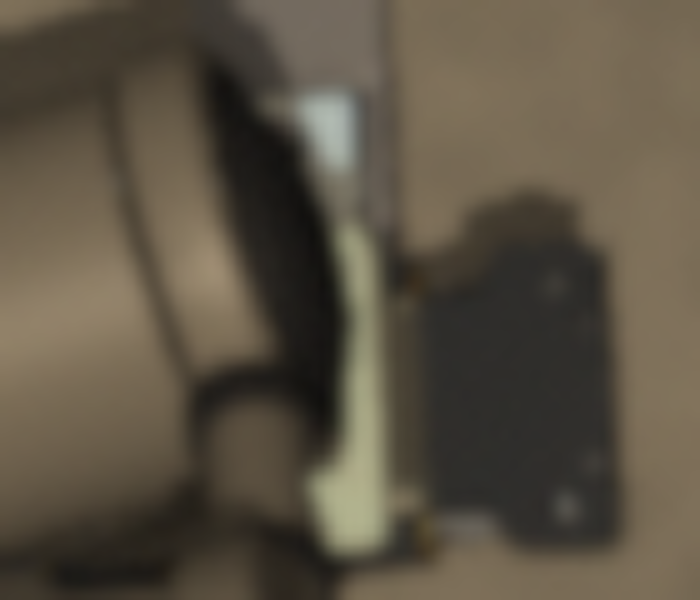

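```bash
python3 -m crank '[[0,0,0.03,0,0,0,0],[0,0,0.03,0,0,0,0.2],[0,0,0.03,0,0,0,0.4],[0,0,0.03,0,0,0,0.6],[0,0,0.03,0,0,0,0.6]]'; python3 st.py; python3 -m crank '[[0,0,-1,0,0,0,0.6],[0,0,-4,0,0,0,0.6],[0,0,-8,0,0,0,0.6],[0,0,-12,0,0,0,0.6],[0,0,-12,0,0,0,0.6]]'; python3 st.py; python3 pl.py 0.40 0.15 0.16 3.2266
```

```text
time: 30.48
tool_pos: [0.496, 0.2483, 0.0359]
tool_rot: [3.142, 0.0, -3.056]
contact_force: [-0.7, -0.2, 0.8]
opening: 0.0519
[0.496  0.2483 0.0359] [-0.73 -0.2   0.81] [0.04 0.01 0.04]
time: 31.1
tool_pos: [0.4978, 0.2489, 0.1599]
tool_rot: [3.14, 0.008, -3.056]
contact_force: [0.4, -0.5, -0.5]
opening: 0.055
[0.4978 0.2489 0.1599] [ 0.4  -0.47 -0.47] [ 0.03 -0.03  0.03]
delta [10.59 -9.03 -0.1 ] rot [0.11 0.43 0.01] pos [0.4978 0.2489 0.1599] rpy [ 3.1397  0.0075 -3.0563] F [ 0.4  -0.47 -0.47] t 31.1 open 0.055
```

```bash
python3 -m crank '[[1.5,-5,0,0,0,0,0],[3,-10,0,0,0,0,0],[4.5,-15,0,0,0,0,0],[6,-20,0,0,0,0,0],[6,-20,0,0,0,0,0]]' 20; python3 sh.py 9
```

```text
time: 31.72
tool_pos: [0.4521, 0.0413, 0.1555]
tool_rot: [-3.141, -0.002, -3.061]
contact_force: [0.8, 1.5, 0.1]
opening: 0.0098
top 202 232
side 238 200
```

View pics/side9.png

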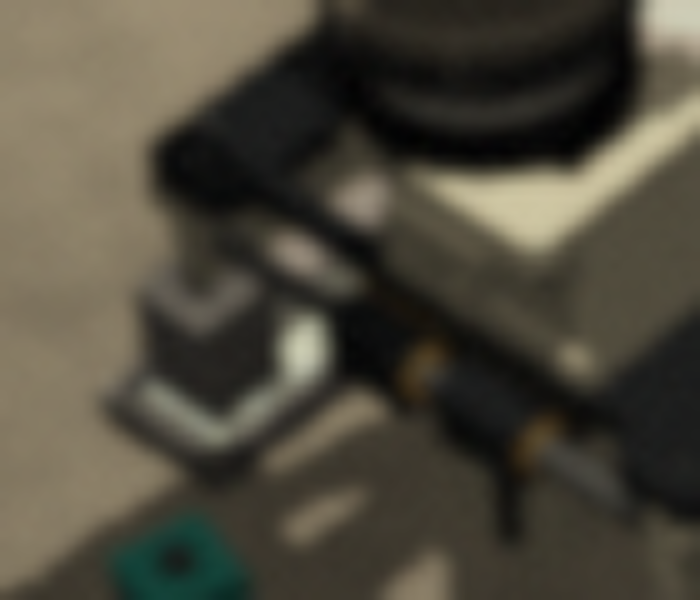

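View pics/top9.png

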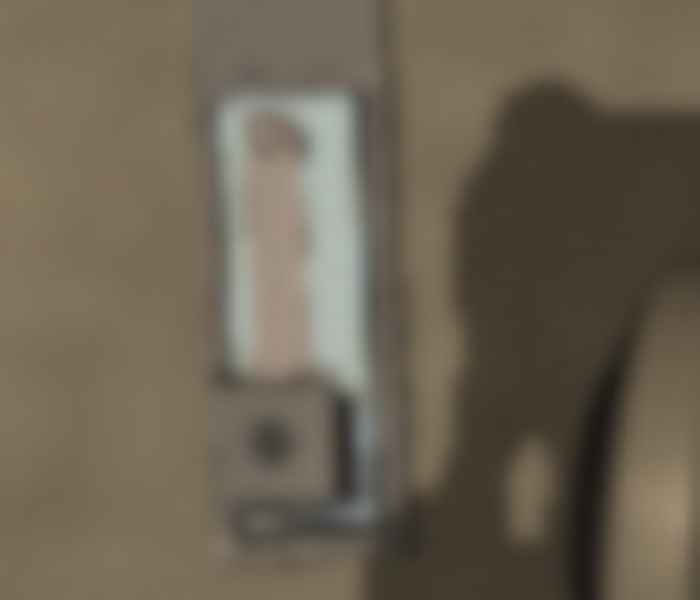

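```bash
python3 pl.py 0.5757 0.2551 0.12 3.2266;  python3 - <<'E'
from h import *
cams={'top':read_camera('top')}
t=lambda u,v:crop((u,v),(172,202),10)
obs=[('top',k,t(*uv)) for k,uv in dict(A=(215,95),B=(358,95),h=(270,438),n=(270,135)).items()]
x,r=fit(obs,cams,[.53,.25,.08],.003); print(x,r.round(1).tolist(),w(x,P['n']))
E
```

```text
delta [-13.99  20.04   3.57] rot [ 0.03 -0.02 -0.09] pos [0.453  0.0437 0.1557] rpy [ 3.1411e+00 -4.0000e-04 -3.0581e+00] F [-0.38  0.61  0.22] t 31.825 open 0.0028
[0.53392467 0.25254136 0.06919947] [[0.8, 0.3], [-0.3, -0.4], [-0.1, 0.5], [-0.2, -0.4]] [[0.57582415 0.25544542 0.037     ]]
```

```bash
python3 -m crank '[[-2.8,4,0,0,0,0,0],[-5.6,8,0,0,0,0,0],[-8.4,12,0,0,0,0,0],[-11.2,16,0.5,0,0,0,0],[-14,20,2,0,0,0,0]]'; python3 -m crank '[[0,0,1.3,0,0,0,0],[0,0,1.3,0,0,0,0],[0,0,1.3,0,0,0,0]]'; python3 pl.py 0.5757 0.2551 0.075 3.2266
```

```text
time: 32.5
tool_pos: [0.5762, 0.2587, 0.1361]
tool_rot: [3.141, 0.002, -3.054]
contact_force: [1.0, -1.3, 0.5]
opening: 0.0005
time: 32.88
tool_pos: [0.5753, 0.2547, 0.1234]
tool_rot: [-3.141, -0.0, -3.057]
contact_force: [0.2, -0.4, 1.0]
opening: 0.0005
delta [-0.04  0.03  4.84] rot [-0.01 -0.    0.  ] pos [0.5753 0.2547 0.1234] rpy [-3.1415e+00 -1.0000e-04 -3.0566e+00] F [ 0.18 -0.36  0.98] t 32.875 open 0.0005
```

```bash
python3 -m crank '[[-0.04,0.03,1.5,0,0,0,0],[-0.04,0.03,3,0,0,0,0],[-0.04,0.03,4.5,0,0,0,0],[-0.04,0.03,4.8,0,0,0,0],[-0.04,0.03,4.8,0,0,0,0]]'; python3 st.py;  python3 - <<'E'
from h import *
c=read_camera('side'); f=c["frame"][:,:,::-1]; u,v=proj(c,(.576,.255,.04))[0].astype(int); print(u,v)
cv2.imwrite(f"pics/s10.png",cv2.resize(f[v-35:v+35,u-45:u+45],None,fx=8,fy=8,interpolation=cv2.INTER_CUBIC))
E
```

```text
time: 33.5
tool_pos: [0.576, 0.2554, 0.0746]
tool_rot: [-3.142, -0.0, -3.056]
contact_force: [0.8, 0.9, 0.5]
opening: 0.0003
[0.576  0.2554 0.0746] [0.78 0.93 0.51] [0.03 0.02 0.01]
246 186
```

View pics/s10.png

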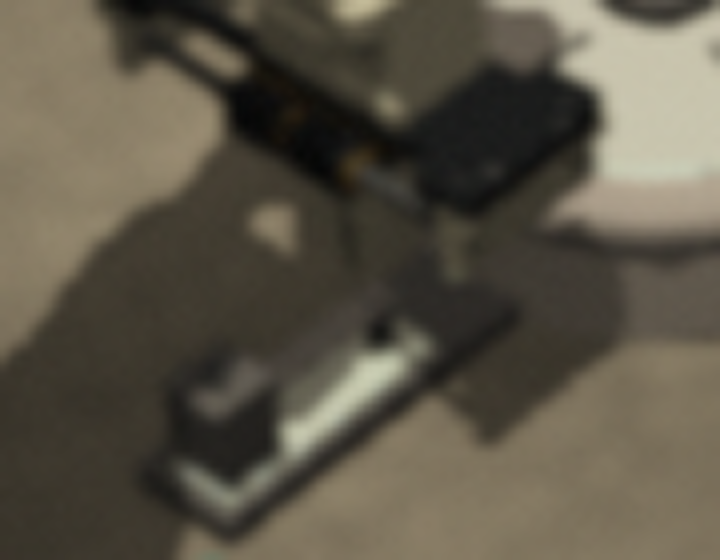

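```bash
python3 - <<'E'
from h import *
c=read_camera('side'); f=c["frame"][:,:,::-1]
g=f[170:215,225:275].astype(float); g=np.clip(g*2.2,0,255).astype(np.uint8)
cv2.imwrite("pics/s11.png",cv2.resize(g,None,fx=13,fy=13,interpolation=cv2.INTER_CUBIC))
s=robot.observe()['tool_pos']
q=lambda X:(proj(c,X)[0]-[225,170])*13+6
print('fingertip',q(s-[0,0,.019]),'nub both',q((.5757,.2551,.04)),'TCP',q(s), 'plate B',q(w([.534,.2515,.085],[(.055,-.017,.011)])[0]))
E
```

```text
fingertip [282.53264923 166.42771483] nub both [288.18596727 220.27094395] TCP [274.76324212 106.08937445] plate B [391.30418488 311.62983868]
```

View pics/s11.png

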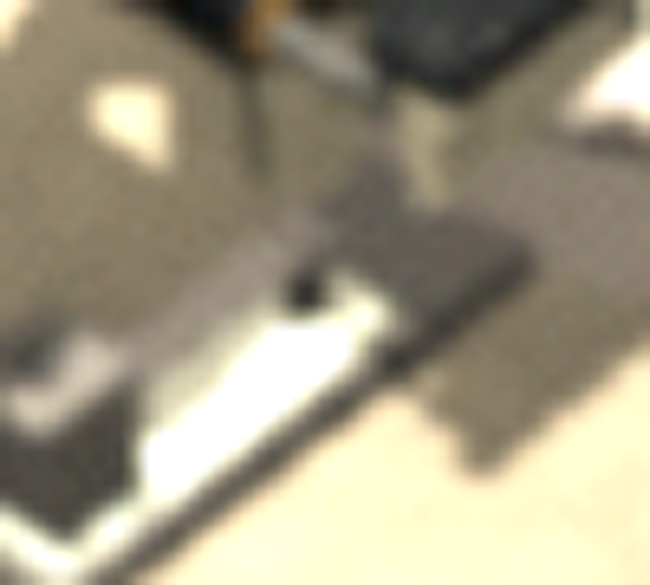

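```bash
python3 -m crank '[[0,0,0.8,0,0,0,0],[0,0,1.4,0,0,0,0],[0,0,1.6,0,0,0,0],[0,0,1.6,0,0,0,0]]'; python3 st.py;  python3 -m crank '[[0,0,0.1,0,0,0,0],[0,0,0.2,0,0,0,0],[0,0,0.2,0,0,0,0]]'; python3 st.py; python3 -m crank '[[0,0,0.1,0,0,0,0],[0,0,0.2,0,0,0,0],[0,0,0.2,0,0,0,0]]'; python3 st.py
```

```text
time: 34.1
tool_pos: [0.5759, 0.2554, 0.0588]
tool_rot: [-3.142, -0.0, -3.056]
contact_force: [-0.1, 1.0, 0.0]
opening: 0.0005
[0.5759 0.2554 0.0588] [-0.09  0.99  0.02] [ 0.03  0.   -0.02]
time: 34.48
tool_pos: [0.5762, 0.2555, 0.0572]
tool_rot: [3.141, 0.001, -3.056]
contact_force: [-0.6, 0.1, 1.7]
opening: 0.0003
[0.5762 0.2555 0.0572] [-0.62  0.08  1.72] [-0.01  0.11  0.04]
time: 34.85
tool_pos: [0.5763, 0.2555, 0.0552]
tool_rot: [3.141, 0.001, -3.056]
contact_force: [-0.3, -0.1, 4.3]
opening: 0.0006
[0.5763 0.2555 0.0552] [-0.3  -0.12  4.26] [-0.    0.05 -0.04]
```

```bash
python3 -m crank '[[0,0,0.1,0,0,0,0],[0,0,0.2,0,0,0,0],[0,0,0.2,0,0,0,0]]'; python3 st.py; python3 -m crank '[[0,0,0.07,0,0,0,0],[0,0,0.14,0,0,0,0],[0,0,0.14,0,0,0,0]]'; python3 st.py; python3 -m crank '[[0,0,0.04,0,0,0,0],[0,0,0.04,0,0,0,0]]'; python3 st.py
```

```text
time: 35.22
tool_pos: [0.5764, 0.2555, 0.0534]
tool_rot: [3.141, 0.001, -3.056]
contact_force: [-0.4, -0.1, 6.5]
opening: 0.0004
[0.5764 0.2555 0.0534] [-0.4  -0.11  6.47] [-0.02  0.08  0.04]
time: 35.6
tool_pos: [0.5764, 0.2555, 0.0522]
tool_rot: [3.141, 0.001, -3.056]
contact_force: [-0.4, -0.4, 8.1]
opening: 0.0005
[0.5764 0.2555 0.0522] [-0.35 -0.35  8.09] [-0.    0.2  -0.03]
time: 35.85
tool_pos: [0.5764, 0.2555, 0.0519]
tool_rot: [3.141, 0.001, -3.056]
contact_force: [-1.0, -0.5, 7.4]
opening: 0.0008
[0.5764 0.2555 0.0519] [-1.02 -0.47  7.35] [-0.02  0.21  0.02]
```

```bash
python3 -m crank '[[0,0,0.04,0,0,0,0],[0,0,0.08,0,0,0,0],[0,0,0.08,0,0,0,0]]'; for i in 1 2 3 4; do python3 -m crank '[[0,0,0,0,0,0,0]]' | grep -E "pos|force"; done
```

```text
time: 36.22
tool_pos: [0.5764, 0.2555, 0.0512]
tool_rot: [3.141, 0.001, -3.056]
contact_force: [-1.2, -0.3, 9.0]
opening: 0.0003
tool_pos: [0.5764, 0.2555, 0.0512]
contact_force: [-0.9, -0.8, 9.7]
tool_pos: [0.5764, 0.2555, 0.0512]
contact_force: [-0.6, -1.0, 8.4]
tool_pos: [0.5764, 0.2555, 0.0512]
contact_force: [-1.3, -0.7, 9.1]
tool_pos: [0.5764, 0.2555, 0.0512]
contact_force: [-1.3, -0.5, 7.8]
```

```bash
python3 -m crank '[[0,0,0,0,0,0,0],[0,0,0,0,0,0,0]]'; python3 st.py; python3 -m crank '[[0,0,-1,0,0,0,0],[0,0,-4,0,0,0,0],[0,0,-8,0,0,0,0],[0,0,-12,0,0,0,0],[0,0,-12,0,0,0,0]]'; python3 -m crank '[[3,-5,0,0,0,0,0],[6,-10,0,0,0,0,0],[9,-15,0,0,0,0,0],[12,-20,0,0,0,0,0],[14,-25,0,0,0,0,0]]';python3 -m crank '[[2,-5,0,0,0,0,0],[4,-10,0,0,0,0,0],[4,-10,0,0,0,0,0],[4,-10,0,0,0,0,0]]'; python3 - <<'E'
from h import *
for n in('top','side'):
    c=read_camera(n); cv2.imwrite(f"pics/{n}12.png",c["frame"][:,:,::-1])
    f=c["frame"][:,:,::-1]; u,v=proj(c,(.534,.25,.013))[0].astype(int); print(n,u,v)
    cv2.imwrite(f"pics/{n}13.png",cv2.resize(f[v-30:v+30,u-30:u+40],None,fx=8,fy=8,interpolation=cv2.INTER_CUBIC))
E
```

```text
time: 36.98
tool_pos: [0.5764, 0.2555, 0.0512]
tool_rot: [3.141, 0.001, -3.056]
contact_force: [-0.5, -0.5, 9.4]
opening: 0.0006
[0.5764 0.2555 0.0512] [-0.55 -0.51  9.44] [-0.1   0.19  0.  ]
time: 37.6
tool_pos: [0.5774, 0.2559, 0.1737]
tool_rot: [3.14, 0.006, -3.056]
contact_force: [-0.4, -0.6, 0.2]
opening: 0.0002
time: 38.22
tool_pos: [0.4557, -0.0067, 0.1693]
tool_rot: [3.141, -0.002, -3.056]
contact_force: [1.0, -0.6, 1.0]
opening: 0.0005
time: 38.72
tool_pos: [0.426, -0.1082, 0.1696]
tool_rot: [3.14, -0.001, -3.057]
contact_force: [0.0, -0.2, 0.4]
opening: 0.0009
top 202 232
side 238 200
```

View pics/top12.png

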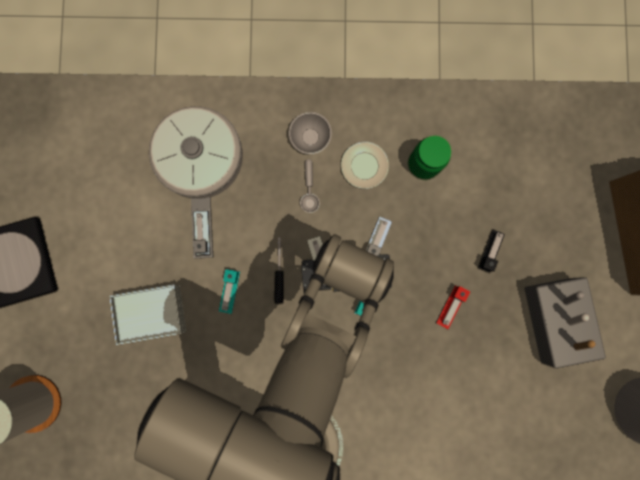

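View pics/side13.png

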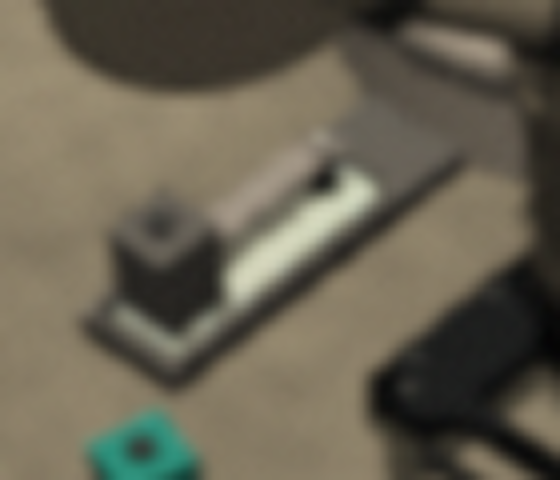

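View pics/top13.png

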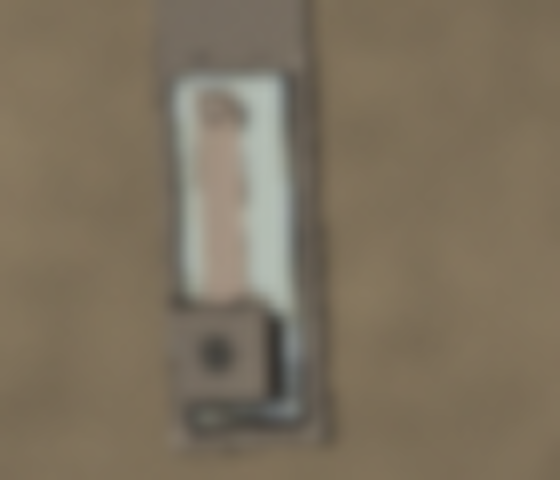

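The cassette lies flat inside the pocket walls with its leaf towards the feeder (plate at about (175–295, 75–415) in the zoomed top view). The bystanders stand where they were, and the arm is clear of everything.

```bash
python3 -m crank '[[0,0,0,0,0,0,0],[0,0,0,0,0,0,0],[0,0,0,0,0,0,0]]'; python3 -c "
from cell import robot; print(robot.hand_in())"
```

```text
time: 39.2
tool_pos: [0.4266, -0.1082, 0.1703]
tool_rot: [3.142, 0.0, -3.056]
contact_force: [0.2, -1.0, 0.4]
opening: 0.0002
the job is handed in; nothing more can be done
None
```

I pressed all three leaves from the feeder's end, seated the rightmost cassette (the stiffest) in the bay, proved it there and handed in at 39.2 s. No verdict was given.

| Cassette | Stiffness felt | Stop met at | Peak wrist reading while pressing |
|---|---|---|---|
| First (nearest feeder) | about 0.5 N/mm | about 5–6 N | 10.4 N |
| Middle | about 0.4 N/mm | about 3.5 N | 10.3 N |
| Rightmost | about 1.15 N/mm | about 11 N | 14.6 N |

- **Seating:** the rightmost cassette went into the bay without touching the walls and met the floor at the expected height. The last pictures show it flat in the pocket, leaf towards the feeder.
- **Proof press:** the wrist read 7.8 to 9.7 N, averaging about 9 N, for roughly 0.75 s, about 2 mm short of the stop. I then let go and moved the arm clear.
- **Others:** in the last top view the bystanders look unmoved. The arm hid most of the first cassette and part of the middle one, so I did not measure their final positions. They were only pressed straight down.

Some checks were less certain:
- **Camera disagreement:** the two cameras disagreed by 2–3 mm on the bay and cassette positions. I took a compromise, and contact with the bay floor confirmed it.
- **First cassette:** I felt sideways forces of up to about 4 N. Its stop came about 10.4 mm down, near the end of the stated travel. The force then rose steeply, as on the other two, so I judged it to be on its stop.

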